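# Cover the cup, then nest the rinsed dishes on the sprung hook

### The arm

A 6-joint arm with a two-finger parallel gripper is mounted at the origin on the work surface. World frame = base frame: x ahead of the robot, y to its left, z up, the work surface at z = 0. Lengths are in mm, angles in rad, forces in N, time in s.
With the tool pointing down it reaches from about 350 to 875 mm from the base axis. Payload 15.5 kg.
Tool frame: the origin (TCP) lies on the centre line of the jaws, within the pads' length; the fingertips stand 14 mm ahead of it and the grasp point (between the pads) lies 5 mm behind it; z points along the fingers, x is the direction in which the jaws open and shut, and the axes are right-handed (so a half turn about z gives the same grasp; the last joint's range is limited). The gripper opens to 85 mm and grips with 20 to 120 N. Pads are 22 mm wide; open, the fingers measure 114 mm over their backs; the gripper's body (76 mm by 85 mm) begins 54 mm behind the grasp point. The pads swing forward as they close: fully open they stand 13 mm farther back than shut.
Start: joints at [1.139, 0.494, 1.345, -0, 1.302, -0.096], TCP at [206.538, 589.888, 210.477] pointing down, gripper open.
Joint ranges: [-2.91, 2.91], [-0.82, 2.16], [0.22, 2.67], [-1.22, 4.37], [0.12, 2.79], [-3.08, 3.08]. Speed limits (rad/s): [1.89, 1.89, 2.57, 3.01, 3.01, 3.01].

### API

Orientations are given as a unit quaternion [w, x, y, z].
In Python, from workcell import bot gives the robot as it stands. The module is installed in compiled form; this text tells all that it offers.
- The arm moves only by the tool move_arm, never from a script. Its argument "rows" is a list of rows, each a list of 7 numbers: the shift along the tool's x, y, z in cm, then the turn, a rotation vector about the tool's x, y, z in rad, then the closure, from 0 (fully open) to 1 (shut). In form: [[tx, ty, tz, ax, ay, az, claw], ...]. A call has 1 to 5 rows; each row shifts and turns the commanded pose from where the row before left it, along the tool's axes as they then stand; what a row does not reach is not made up. A row lasts 1/10 s, in which the tool goes at most 50 mm and 8.59 degrees, less where a joint would pass 70% of its speed; a pose out of reach is approached as far as the arm can. A call is refused whole if a number of a shift passes 5 or a number of a turn 0.15, either way. A call with a gripper value outside its range is refused whole. The fingers move at their own pace and stop on an object; "squeeze" is the grip in N (left out, the last holds). Time passes only in rows, so rows that do not move let the fingers close. It gives the time, the measured TCP pose, the force and the opening at its end, in the units of the state.
- bot.get_obs(): the state, without advancing time (a new reading comes with each control period).
- bot.grab_frame(name): name is "side" or "top" or "wrist"; returns (picture, depth): 384x512x3 uint8, blue, green, red; 384x512 float32, mm along the optical axis (not along the pixel's ray), 0 where there is no reading.
- bot.camera_params(name): a dict with "mtx" (3x3 intrinsics, pixels), "rvec" (rotation vector, rad) and "tvec" (3), from world to camera coordinates, as OpenCV has them; the wrist camera has in their place "mount" (4x4, takes a point from camera to tool coordinates, whose origin is the TCP and whose axes are the tool frame's). Camera axes: x right, y down, z forward; pixel columns grow to the right and rows downward; lengths in mm; the calibration is good to about 2 mm. The wrist camera is an equidistant fisheye: a pixel r from the principal point sees the ray r / f radians off the axis. A picture is of the moment at which its call begins: read the wrist's pose just before it. camera_params takes no time and is no camera call.
- bot.close_job(): hands the job in, once; it reports no verdict.
Trained networks look in the newest picture that a camera, given by its name, has taken for a name from the list of things; names that differ only in an ending like _2 or _b are one class to them, and where a whole thing is asked for, a point or a joint stands for the part that bears it (a point fixed in the world has none). Each returns a list of dicts, best first, with "confidence" (0 to 1); they miss things now and then, are a little off and sometimes report something else, mostly with a low value. They report only what shows in the picture. A call takes as long as a camera call. They do not tell look-alikes from the thing itself.
- bot.spot_in(target, camera): "extent" ([left, top, right, bottom] in pixels, round what is visible of it).
The state is a dict: "clock": time; "joint_positions": joint angles; "qd": joint speeds; "effort": joint torques, N m; "tool_pos": TCP position; "ee_rot": TCP orientation; "force": force on the tool from outside, world axes, zero at the start; "moment": the same for the moment, N m; "gripper_width": finger opening in mm.
Only numpy, scipy, OpenCV 4.12 (cv2) and the standard library are available. Lean on these libraries where they do the work, as an engineer would, in place of code of your own. Each camera call takes 0.05 s, during which the arm holds its last target.

### The job

The rinsed steel dressing dishes are to be put up to drip dry. First set the loose wooden cover on the ceramic cup, seated and level, so that nothing drips in; then hang all the dishes by their bails on the one sprung hook, largest first and smallest last, setting each on gently so the hook never bottoms out, letting go, and letting hook and dish come to rest before the next goes on. Leave the cup upright and covered, and leave the other things on the crate where they are.

Things in the scene. Friction and masses are not known exactly. Their poses are not given: they have to be found in the camera images.
- dish1_tab (a point): Point in the grip tab of the largest steel dish (absent in some runs), 27 mm above the peak of its wire bail and 202 mm above the dish's underside. The tab is a flat steel plate 24 mm wide (own y), 10 mm thick (own x), 40 mm high, standing on the peak (1 to 41 mm above it). Own z is up.
- dish1: The largest dish: open, round, 100 mm across, 22 mm deep, 60 to 220 g, standing upright; origin at the centre of its underside, own z up. Rigid bail of 4 mm wire in its own y-z plane: rises straight from two sides of the rim (100 mm apart), then slopes in at 45 degrees to a peak 175 mm above the underside.
- dish2_tab (a point): Point in the grip tab of the second largest steel dish (absent in some runs), 27 mm above the peak of its wire bail and 172 mm above the dish's underside. The tab is a flat steel plate 24 mm wide (own y), 10 mm thick (own x), 40 mm high, standing on the peak (1 to 41 mm above it). Own z is up.
- dish2: The second largest dish: open, round, 84 mm across, 22 mm deep, 60 to 220 g, standing upright; origin at the centre of its underside, own z up. Rigid bail of 4 mm wire in its own y-z plane: rises straight from two sides of the rim (84 mm apart), then slopes in at 45 degrees to a peak 145 mm above the underside.
- dish3_tab (a point): Point in the grip tab of the third largest steel dish (absent in some runs), 27 mm above the peak of its wire bail and 142 mm above the dish's underside. The tab is a flat steel plate 24 mm wide (own y), 10 mm thick (own x), 40 mm high, standing on the peak (1 to 41 mm above it). Own z is up.
- dish3: The third largest dish: open, round, 68 mm across, 22 mm deep, 60 to 220 g, standing upright; origin at the centre of its underside, own z up. Rigid bail of 4 mm wire in its own y-z plane: rises straight from two sides of the rim (68 mm apart), then slopes in at 45 degrees to a peak 115 mm above the underside.
- dish4_tab (a point): Point in the grip tab of the smallest steel dish (absent in some runs), 27 mm above the peak of its wire bail and 112 mm above the dish's underside. The tab is a flat steel plate 24 mm wide (own y), 10 mm thick (own x), 40 mm high, standing on the peak (1 to 41 mm above it). Own z is up.
- dish4: The smallest dish: open, round, 52 mm across, 22 mm deep, 60 to 220 g, standing upright; origin at the centre of its underside, own z up. Rigid bail of 4 mm wire in its own y-z plane: rises straight from two sides of the rim (52 mm apart), then slopes in at 45 degrees to a peak 85 mm above the underside.
- cover_knob (a point): Loose round wooden cover: disc 96 mm across, 5 mm thick, with a plug 60 mm across and 6 mm deep under it (it lies on the plug) and a round knob 22 mm across on top, rising 37 mm above the disc. This point is on the knob's axis, 23 mm above the disc's upper face, 28 mm above the disc's underside and 34 mm above the plug's underside. Own z is up.
- cup_rim (a point): Loose white ceramic cup without handle, 84 mm across at the rim, 85 mm tall, wall 4 mm. This point is the centre of its mouth at rim height; own z is up. The cover's plug fits into the mouth with about 8 mm of play all round.
- hook_root (a point): Sprung hook: a level steel bar 10 mm thick, about 215 mm above the table when empty, on a grey post. Point on the bar's axis at the front of the dark stop collar, 65 mm before the post's axis. Own -x points along the bar towards its free end (robot's side), where it turns up at 105 mm; z up. Moves down with the hook. A hung dish's bail peak sits 10 mm above the bar's axis.
- hook_tip (a point): Top of the hook's upturned free end: 110 mm along -x and 17 mm up from hook_root. Moves with the hook.
- spring (a joint): How far the hook has dipped from its top, m: about 0.001 when empty, 0.05 at the bottom stop. Spring about 250 N/m (4 mm per 100 g); it bobs for one to two seconds when loaded.
- pills: Orange pill bottle with a cap, 44 mm across, 75 mm tall; to be left where it is. Origin at the middle of its underside.
- tweezer_case: Flat grey hard case, 50 x 150 x 20 mm; to be left where it is. Origin at the middle of its underside.
- tape_roll: Pale tape roll lying flat, 72 mm across, 25 mm high; to be left where it is. Origin at the middle of its underside.
- cover: The cover again: origin at the centre of its plug's underside.
- cup: The cup again: origin at the centre of its underside.
There are look-alikes about, which are no part of the job. What is shaped like the dish3 but blue is not meant.

How it is judged:
By the outcome, as a careful person would: the job done as asked, in the order asked, and still so for the second after the job is handed in, with the robot touching nothing.
Of dish1, dish2, dish3, dish4 only 3 to 4 are there at a start; the rules pass over those that are not, and their reading is None.
At some moment in a run one of cover, cup may be knocked a few centimetres aside while the robot is not near it.
It also fails if it takes over 210 s, if anything falls off the work surface, if the arm or the gripper's body presses on something with over 40 N, if the wrist force passes 120 N, or if a joint passes its speed limit or range.

## Working session

There is one attempt and no reset: what is moved stays moved. The work goes in short steps, Python scripts to look and compute and a tool call to move; the robot and the scene stay as the last step left them, time stands still between calls to the robot, and variables do not carry over. Pictures are saved under pics/ and viewed, and the job is handed in when it is done.

Besides the shell and the picture viewer there is one more tool, called after "Request:" by a JSON object that holds its "fn" and its "kwargs". move_arm: Moves the arm, as the interface text tells. Its arguments: {"type":"object","properties":{"rows":{"type":"array"},"squeeze":{"type":"number"}},"required":["rows"]}

```bash
mkdir -p pics; python3 - <<'E'
from workcell import bot
import cv2
o=bot.get_obs();print(o)
for n in("side","top","wrist"):
    p,d=bot.grab_frame(n);cv2.imwrite(f"pics/{n}0.png",p);print(n,bot.camera_params(n))
E
```

```text
{'clock': 0.0, 'joint_positions': array([ 1.13847286e+00,  4.94198818e-01,  1.34611429e+00, -1.17337012e-05,
        1.30247588e+00, -9.55070430e-02]), 'qd': array([ 6.57469695e-04,  4.33974116e-04, -7.74554919e-05,  6.40472762e-04,
       -1.15441123e-03, -3.49925717e-04]), 'effort': array([ 2.80963533e-03, -8.82153296e+01, -3.83886409e+01,  1.25735314e-04,
        9.78360360e-03,  2.81182395e-06]), 'tool_pos': array([206.40255039, 589.54469159, 209.89624159]), 'ee_rot': array([ 3.02891937e-04,  8.15622664e-01,  5.78583885e-01, -5.15843563e-04]), 'force': array([-0.1891916 , -0.42787298,  0.13867145]), 'moment': array([-0.01066864,  0.02625924,  0.00953672]), 'gripper_width': 85.3854991388827}
side {'mtx': array([[421.25725639,   0.        , 248.82117404],
       [  0.        , 421.25725639, 184.65005927],
       [  0.        ,   0.        ,   1.        ]]), 'rvec': array([ 2.07005349, -0.60884903,  0.33859885]), 'tvec': array([-473.56590222,  291.5883792 , 1274.93353407])}
top {'mtx': array([[399.72083394,   0.        , 257.81687341],
       [  0.        , 399.72083394, 184.18001377],
       [  0.        ,   0.        ,   1.        ]]), 'rvec': array([ 2.08850529, -2.14178824,  0.21657442]), 'tvec': array([  17.37507688,  587.39525734, 1431.79788527])}
wrist {'mtx': array([[297.31863964,   0.        , 253.76148651],
       [  0.        , 297.31863964, 187.11568266],
       [  0.        ,   0.        ,   1.        ]]), 'mount': array([[ 9.99999428e-01, -6.83712445e-05, -1.06738470e-03,
         1.91764236e+00],
       [ 3.72600759e-04,  9.57710916e-01,  2.87731930e-01,
        -7.22909693e+01],
       [ 1.00257339e-03, -2.87732163e-01,  9.57710393e-01,
        -1.63456188e+02],
       [ 0.00000000e+00,  0.00000000e+00,  0.00000000e+00,
         1.00000000e+00]])}
```

View pics/side0.png

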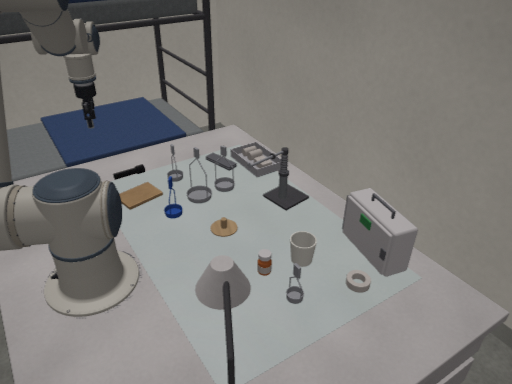

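View pics/top0.png

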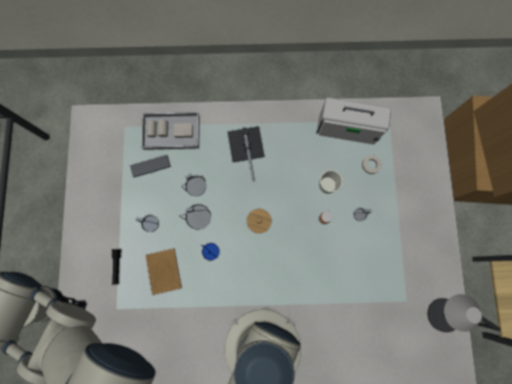

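View pics/wrist0.png

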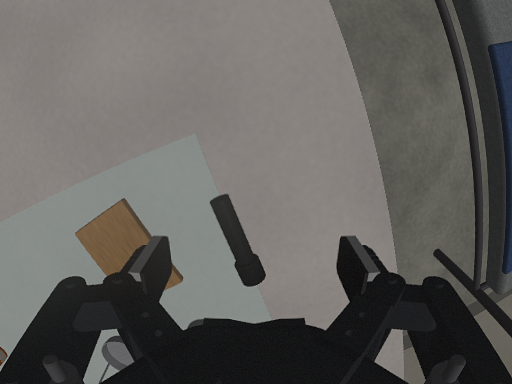

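```bash
cat > h.py <<'E'
from workcell import bot
import cv2, numpy as np
from scipy.spatial.transform import Rotation as Ro
def toolR(o):
    q=o["ee_rot"];return Ro.from_quat([q[1],q[2],q[3],q[0]]).as_matrix()
def xyz(n):
    o=bot.get_obs();p,d=bot.grab_frame(n);c=bot.camera_params(n);K=c["mtx"]
    v,u=np.mgrid[0:384,0:512].astype(float)
    if n=="wrist":
        dx=u-K[0,2];dy=v-K[1,2];r=np.hypot(dx,dy)+1e-9;th=r/K[0,0]
        k=np.tan(th)/r
        P=np.stack([dx*k*d,dy*k*d,d],-1)
        M=c["mount"];P=P@M[:3,:3].T+M[:3,3];W=P@toolR(o).T+o["tool_pos"]
    else:
        P=np.stack([(u-K[0,2])/K[0,0]*d,(v-K[1,2])/K[1,1]*d,d],-1)
        R=cv2.Rodrigues(c["rvec"])[0];W=(P-c["tvec"])@R
    W[d<=0]=np.nan
    return p,d,W
def proj(n,X):
    c=bot.camera_params(n);return cv2.projectPoints(np.array(X,float).reshape(-1,3),c["rvec"],c["tvec"],c["mtx"],None)[0].reshape(-1,2)
def crop(p,u0,v0,u1,v1,name):
    s=min(800/(u1-u0),600/(v1-v0));cv2.imwrite("pics/"+name+".png",cv2.resize(p[v0:v1,u0:u1],None,fx=s,fy=s,interpolation=cv2.INTER_CUBIC))
E
python3 - <<'E'
from h import *
p,d,W=xyz("top");np.save("topW.npy",W);cv2.imwrite("pics/top.png",p)
crop(p,120,110,280,300,"t1");crop(p,240,90,400,240,"t2")
p2,d2,W2=xyz("side");np.save("sideW.npy",W2);crop(p2,150,130,330,230,"s1")
crop(p2,200,210,400,310,"s2")
for n in["dish1","dish2","dish3","dish4","cover","cup","hook_root","hook_tip","pills","cover_knob","cup_rim","dish1_tab","dish2_tab","dish3_tab","dish4_tab"]:
  for c,w in(("top",W),("side",W2)):
    for s in bot.spot_in(n,c)[:2]:
        e=s["extent"];a=np.array(e).round().astype(int);w_=w[max(a[1],0):a[3]+1,a[0]:a[2]+1].reshape(-1,3)
        print(n,c,round(s["confidence"],2),np.round(e),w[(a[1]+a[3])//2,(a[0]+a[2])//2].round(),"zmax",np.nanmax(w_[:,2]).round())
E
```

```text
dish1 top 0.93 [179. 205. 210. 229.] [477. 248.   7.] zmax 223.0
dish1 top 0.8 [139. 215. 160. 231.] [459. 419.   5.] zmax 165.0
dish1 side 0.8 [214. 150. 233. 191.] [663. 360.   0.] zmax 173.0
dish1 side 0.78 [167. 179. 182. 216.] [370. 213.  50.] zmax 158.0
dish2 top 0.93 [179. 205. 210. 229.] [477. 248.   7.] zmax 223.0
dish2 top 0.8 [139. 215. 160. 231.] [459. 419.   5.] zmax 165.0
dish2 side 0.8 [214. 150. 233. 191.] [663. 360.   0.] zmax 173.0
dish2 side 0.78 [167. 179. 182. 216.] [370. 213.  50.] zmax 158.0
dish3 top 0.93 [179. 205. 210. 229.] [477. 248.   7.] zmax 223.0
dish3 top 0.8 [139. 215. 160. 231.] [459. 419.   5.] zmax 165.0
dish3 side 0.8 [214. 150. 233. 191.] [663. 360.   0.] zmax 173.0
dish3 side 0.78 [167. 179. 182. 216.] [370. 213.  50.] zmax 158.0
dish4 top 0.93 [179. 205. 210. 229.] [477. 248.   7.] zmax 223.0
dish4 top 0.8 [139. 215. 160. 231.] [459. 419.   5.] zmax 165.0
dish4 side 0.8 [214. 150. 233. 191.] [663. 360.   0.] zmax 173.0
dish4 side 0.78 [167. 179. 182. 216.] [370. 213.  50.] zmax 158.0
cover top 0.66 [247. 210. 271. 234.] [448.   2.  44.] zmax 5
[... 1290 characters left out ...]
ish2_tab top 0.67 [184. 173. 204. 198.] [601. 249.   8.] zmax 190.0
dish2_tab side 0.67 [214. 147. 235. 193.] [664. 354.   3.] zmax 187.0
dish2_tab side 0.64 [248. 146. 289. 170.] [665.  32. 212.] zmax 233.0
dish3_tab top 0.7 [137. 214. 157. 232.] [459. 426.   7.] zmax 165.0
dish3_tab top 0.51 [199. 245. 223. 262.] [337. 173. 100.] zmax 161.0
dish3_tab side 0.78 [168. 176. 182. 217.] [402. 285.   1.] zmax 159.0
dish3_tab side 0.75 [167. 146. 180. 181.] [499. 519.   9.] zmax 159.0
dish4_tab top 0.3 [355. 208. 369. 221.] [ 474. -393.   -0.] zmax 131.0
dish4_tab side 0.75 [287. 263. 303. 304.] [ 507. -342.    6.] zmax 129.0
dish4_tab side 0.69 [259. 248. 271. 276.] [ 453. -261.   54.] zmax 80.0
```

View pics/t1.png

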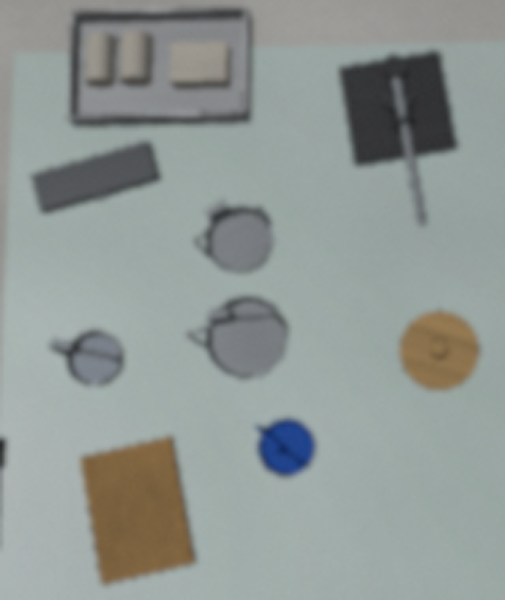

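View pics/s1.png

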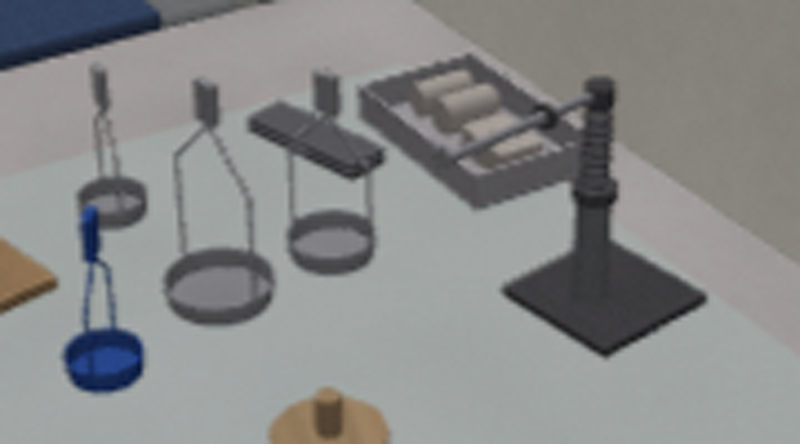

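View pics/s2.png

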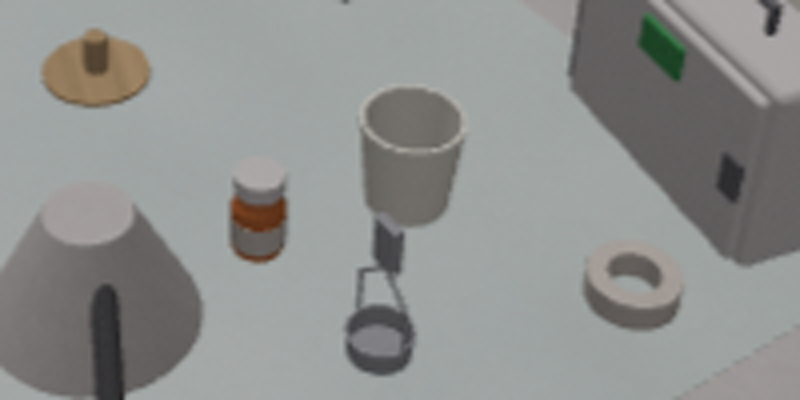

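```bash
cat > meas.py <<'E'
from h import *
def tabs(W,S):
  for nm,c,pk in(("d1",(477,248),175),("d2",(580,253),145),("d3",(459,419),115),("d4",(474,-393),85)):
    for cn,w in(("top",W),("side",S)):
        m=(np.hypot(w[...,0]-c[0],w[...,1]-c[1])<75)&(w[...,2]>pk+8)&(w[...,2]<pk+46)
        q=w[m]
        if len(q)<3: print(nm,cn,len(q));continue
        C=np.cov(q[:,:2].T);e,v=np.linalg.eigh(C);
        print(nm,cn,len(q),"tab",np.median(q,0).round(1),q.min(0).round(),q.max(0).round(),"yaw long",np.degrees(np.arctan2(v[1,1],v[0,1])).round(),np.sqrt(e).round(1))
    m=(np.hypot(W[...,0]-c[0],W[...,1]-c[1])<75)&(W[...,2]>12)&(W[...,2]<30)
    q=W[m];
    if len(q)>5:
        (x,y),r=cv2.minEnclosingCircle(q[:,:2].astype(np.float32));print("   rim",round(x),round(y),round(r))
E
python3 - <<'E'
from meas import *
W=np.load("topW.npy");S=np.load("sideW.npy")
tabs(W,S)
def reg(w,x0,x1,y0,y1,z0,z1):
    m=(w[...,0]>x0)&(w[...,0]<x1)&(w[...,1]>y0)&(w[...,1]<y1)&(w[...,2]>z0)&(w[...,2]<z1);return w[m]
for cn,w in(("top",W),("side",S)):
    q=reg(w,380,520,-70,70,6,25);print("cover disc",len(q),np.median(q,0).round(1),(q.min(0)+q.max(0))/2,np.ptp(q,axis=0).round())
    q=reg(w,380,520,-70,70,35,60);print("knob",len(q),q.mean(0).round(1),q.min(0).round(),q.max(0).round())
    q=reg(w,500,680,-380,-200,80,100);x,y=0,0
    (c,r)=cv2.minEnclosingCircle(q[:,:2].astype(np.float32));print("cup rim",len(q),np.round(c),round(r),np.median(q[:,2]))
    q=reg(w,540,850,-40,100,195,250);print("hook",len(q))
    q=q[np.argsort(q[:,0])];print(q[::max(1,len(q)//25)].round(0).tolist())
E
```

```text
d1 top 34 tab [474.7 232.7 213.8] [470. 220. 185.] [482. 244. 221.] yaw long 101.0 [3.2 7.4]
d1 side 52 tab [477.2 226.3 202.6] [470. 216. 185.] [486. 243. 219.] yaw long 109.0 [3.3 7.7]
   rim 477 233 50
d2 top 36 tab [595.7 241.5 182.9] [588. 231. 155.] [604. 252. 190.] yaw long 117.0 [3.2 6.8]
d2 side 53 tab [595.5 236.4 172.4] [587. 227. 153.] [606. 250. 189.] yaw long 125.0 [3.1 7.2]
   rim 572 253 66
d3 top 28 tab [455.7 410.  153.4] [450. 401. 128.] [461. 424. 161.] yaw long 84.0 [3.  7.5]
d3 side 31 tab [456.3 404.8 145.6] [452. 398. 125.] [464. 423. 159.] yaw long 87.0 [3.  7.8]
   rim 446 414 44
d4 top 31 tab [ 470.8 -376.3  122.5] [ 466. -389.   94.] [ 476. -367.  131.] yaw long 91.0 [3.4 7.4]
d4 side 94 tab [ 469.2 -385.6  114.9] [ 466. -396.   94.] [ 478. -370.  129.] yaw long 94.0 [3.  7.8]
   rim 489 -404 56
cover disc 579 [452.2   2.   10.7] [4.49902651e+02 6.79551316e-02 1.49393987e+01] [139. 140.  18.]
knob 29 [455.4   3.3  47.5] [445.  -6.  35.] [467.  13.  53.]
cup rim 79 [ 589. -265.] 42 84.82209604101077
hook 199
[[564.0, 19.0, 229.0], [575.0, 19.0, 226.0], [584
[... 672 characters left out ...]
129.  19.]
knob 39 [456.2  -2.1  44.4] [447. -12.  35.] [467.  12.  53.]
cup rim 130 [ 588. -265.] 45 84.19300585572877
hook 180
[[565.0, 15.0, 227.0], [570.0, 9.0, 224.0], [576.0, 12.0, 217.0], [588.0, 19.0, 217.0], [597.0, 20.0, 218.0], [607.0, 15.0, 218.0], [618.0, 20.0, 216.0], [627.0, 22.0, 220.0], [639.0, 21.0, 217.0], [647.0, 26.0, 220.0], [660.0, 31.0, 218.0], [670.0, 28.0, 212.0], [678.0, 33.0, 220.0], [681.0, 32.0, 219.0], [687.0, 28.0, 219.0], [697.0, 36.0, 217.0], [709.0, 40.0, 220.0], [721.0, 37.0, 214.0], [731.0, 39.0, 218.0], [733.0, 41.0, 209.0], [736.0, 33.0, 207.0], [738.0, 37.0, 217.0], [740.0, 38.0, 199.0], [744.0, 45.0, 224.0], [747.0, 35.0, 199.0], [750.0, 33.0, 203.0]]
```

Request:
{"fn": "move_arm", "kwargs": {"rows": [[-3.15, 2.86, 0, 0, 0, 0, 0.3], [-3.15, 2.86, 0, 0, 0, 0, 0.3], [-3.15, 2.86, 0, 0, 0, 0, 0.3], [-3.15, 2.86, 0, 0, 0, 0, 0.3], [-3.15, 2.86, 0, 0, 0, 0, 0.3]], "squeeze": 60}}

```text
clock: 2.25
tool_pos: [289.8, 392.5, 210.6]
ee_rot: [-0.0, 0.816, 0.579, 0.0]
force: [1.3, -0.4, -0.0]
gripper_width: 59.8
```

Request:
{"fn": "move_arm", "kwargs": {"rows": [[-3.15, 2.86, 0, 0, 0, 0, 0.3], [-3.15, 2.86, 0, 0, 0, 0, 0.3], [-3.15, 2.86, 0, 0, 0, 0, 0.3], [-3.15, 2.86, 0, 0, 0, 0, 0.3], [-3.15, 2.86, 0, 0, 0, 0, 0.3]]}}

```text
clock: 2.75
tool_pos: [372.8, 196.5, 210.7]
ee_rot: [0.0, 0.816, 0.579, 0.0]
force: [-0.0, -0.3, 0.4]
gripper_width: 59.9
```

Request:
{"fn": "move_arm", "kwargs": {"rows": [[-3.15, 2.86, 0, 0, 0, 0, 0.3], [-3.15, 2.86, 1, 0, 0, 0, 0.3], [-3.15, 2.86, 1, 0, 0, 0, 0.3], [-3.15, 2.86, 2, 0, 0, 0, 0.3], [-3.15, 2.86, 2, 0, 0, 0, 0.3]]}}

```text
clock: 3.25
tool_pos: [456.1, 0.3, 150.2]
ee_rot: [0.001, 0.816, 0.579, 0.001]
force: [0.4, 0.9, 0.5]
gripper_width: 59.5
```

```bash
python3 - <<'E'
from h import *
p,d,W=xyz("wrist");cv2.imwrite("pics/w1.png",p)
def reg(w,x0,x1,y0,y1,z0,z1):
    m=(w[...,0]>x0)&(w[...,0]<x1)&(w[...,1]>y0)&(w[...,1]<y1)&(w[...,2]>z0)&(w[...,2]<z1);return w[m]
q=reg(W,420,490,-35,35,42,60);print(len(q),q.mean(0),q.min(0),q.max(0))
(c,r)=cv2.minEnclosingCircle(q[:,:2].astype(np.float32));print(c,r)
q=reg(W,380,520,-70,70,7,16);(c,r)=cv2.minEnclosingCircle(q[:,:2].astype(np.float32));print("disc",c,r)
print(bot.get_obs()["tool_pos"])
E
```

```text
410 [458.55208155   3.20301624  47.75072187] [448.85271455  -7.71364091  42.0474919 ] [469.99619207  13.42325078  50.80619916]
(459.1550598144531, 2.7436234951019287) 10.862163543701172
disc (459.1517028808594, 2.9086244106292725) 48.26009750366211
[457.83767113  -4.20657485 147.71736363]
```

View pics/w1.png

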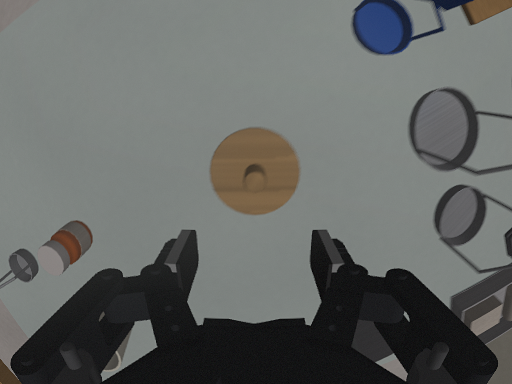

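Request:
{"fn": "move_arm", "kwargs": {"rows": [[0.7, -0.1, 3, 0, 0, 0, 0.4], [0, 0, 3, 0, 0, 0, 0.4], [0, 0, 3, 0, 0, 0, 0.4], [0, 0, 2.3, 0, 0, 0, 0.4], [0, 0, 0, 0, 0, 0, 1]]}}

```text
clock: 3.8
tool_pos: [455.3, 9.2, 35.5]
ee_rot: [-0.001, 0.816, 0.579, -0.002]
force: [0.5, 0.1, 0.3]
gripper_width: 37.9
```

Request:
{"fn": "move_arm", "kwargs": {"rows": [[0, 0, 0, 0, 0, 0, 1], [0, 0, 0, 0, 0, 0, 1], [0, 0, 0, 0, 0, 0, 1], [0, 0, 0, 0, 0, 0, 1], [0, 0, 0, 0, 0, 0, 1]]}}

```text
clock: 4.3
tool_pos: [456.9, 9.1, 38.0]
ee_rot: [0.0, 0.816, 0.579, 0.0]
force: [0.1, -0.3, -0.5]
gripper_width: 0.2
```

```bash
python3 - <<'E'
from h import *
o=bot.get_obs();print(o["tool_pos"],o["joint_positions"])
p,d,W=xyz("wrist");cv2.imwrite("pics/w2.png",p)
p,d,W=xyz("side");crop(p,150,150,350,300,"s3")
p,d,W=xyz("top");cv2.imwrite("pics/t3.png",p)
E
```

```text
[456.94208695   9.08904928  37.98927996] [-1.10868493e-01  5.39497016e-01  1.93230344e+00 -4.52636897e-05
  6.68849920e-01 -1.34490362e+00]
```

View pics/w2.png

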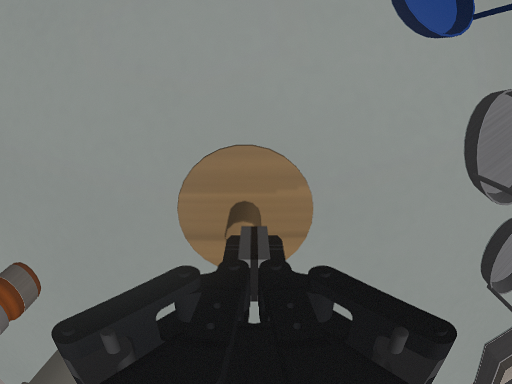

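View pics/s3.png

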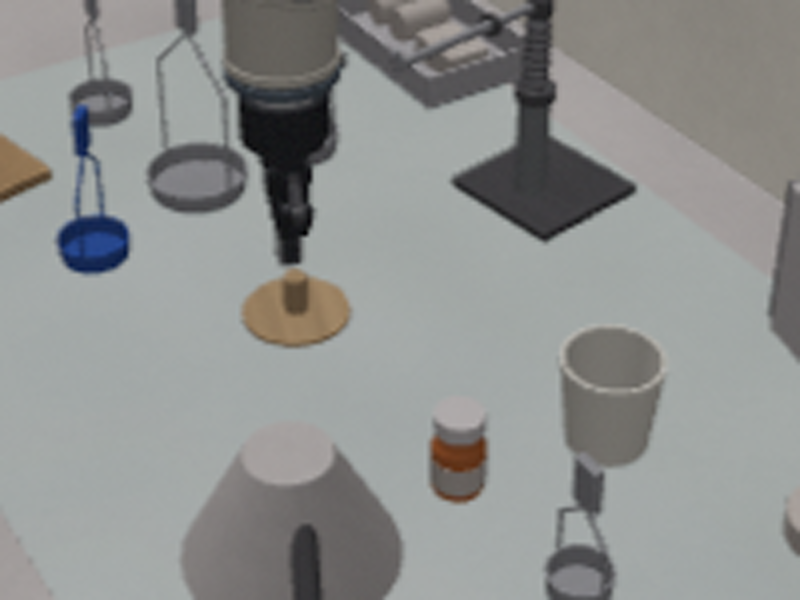

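View pics/t3.png

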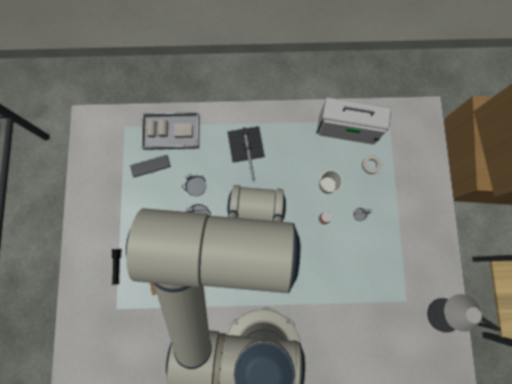

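```bash
python3 - <<'E'
from h import *
print(bot.get_obs()["tool_pos"])
for cam in("wrist","side"):
    p,d,W=xyz(cam)
    def reg(w,x0,x1,y0,y1,z0,z1):
        m=(w[...,0]>x0)&(w[...,0]<x1)&(w[...,1]>y0)&(w[...,1]<y1)&(w[...,2]>z0)&(w[...,2]<z1);return w[m]
    q=reg(W,380,540,-70,80,7,16);(c,r)=cv2.minEnclosingCircle(q[:,:2].astype(np.float32));print("disc",c,r,np.median(q[:,2]))
    q=reg(W,425,500,-35,35,40,52);print(len(q),q.mean(0),q.min(0),q.max(0))
    q=reg(W,425,500,-35,45,52,120);print(len(q),q.min(0),q.max(0))
    if cam=="wrist":
        for v in range(195,275,6): print(v,[W[v,u].round().tolist() for u in(243,255)])
E
```

```text
[456.72555492   9.1037384   37.64991539]
disc (459.05975341796875, 3.1552746295928955) 47.884273529052734 11.144785304874027
377 [451.51756996   3.49873271  46.10885939] [447.83557863  -6.5437435   40.09283595] [457.82090869  13.83671117  49.84948435]
8553 [432.91788284 -28.02931003  62.28106296] [478.61255462  44.99078526 119.99989416]
195 [[446.0, 7.0, 11.0], [448.0, 15.0, 11.0]]
201 [[450.0, 6.0, 12.0], [452.0, 13.0, 13.0]]
207 [[449.0, 6.0, 24.0], [455.0, 12.0, 16.0]]
213 [[449.0, 7.0, 36.0], [455.0, 12.0, 27.0]]
219 [[449.0, 7.0, 44.0], [454.0, 13.0, 39.0]]
225 [[452.0, 6.0, 47.0], [454.0, 13.0, 46.0]]
231 [[446.0, 9.0, 69.0], [447.0, 15.0, 70.0]]
237 [[446.0, 9.0, 76.0], [448.0, 15.0, 76.0]]
243 [[446.0, 10.0, 81.0], [447.0, 15.0, 83.0]]
249 [[446.0, 10.0, 88.0], [448.0, 15.0, 87.0]]
255 [[446.0, 10.0, 93.0], [448.0, 15.0, 93.0]]
261 [[445.0, 10.0, 99.0], [449.0, 14.0, 96.0]]
267 [[445.0, 11.0, 104.0], [452.0, 13.0, 96.0]]
273 [[445.0, 11.0, 109.0], [454.0, 12.0, 97.0]]
disc (452.61846923828125, 4.829949378967285) 94.000244140625 11.730840999806578
28 [456.53341151  -1.95196165  47.397316  ] [445.35295135 -10.48705073  40.69647379] [466.80743682  11.87761297  51.46955275]
67 [434.37740349 -29.14105714  53.41426755] [461.18445427  19.58482882 118.88036349]
```

```bash
python3 - <<'E'
from h import *
p,d,W=xyz("side")
for v in range(200,222): print(v,[W[v,u].round().tolist() for u in(220,222,224)],p[v,222])
print(proj("side",[[457,9,24],[457,9,64],[457,9,38]]))
print(bot.get_obs()["clock"])
E
```

```text
200 [[444.0, -9.0, 138.0], [437.0, -36.0, 156.0], [440.0, -42.0, 158.0]] [47 44 45]
201 [[448.0, -2.0, 128.0], [438.0, -32.0, 150.0], [442.0, -40.0, 153.0]] [55 52 53]
202 [[430.0, -33.0, 149.0], [432.0, -43.0, 154.0], [440.0, -43.0, 151.0]] [50 47 47]
203 [[425.0, -42.0, 153.0], [433.0, -42.0, 150.0], [435.0, -51.0, 153.0]] [37 33 34]
204 [[429.0, -36.0, 143.0], [430.0, -46.0, 149.0], [437.0, -48.0, 147.0]] [26 24 24]
205 [[428.0, -36.0, 140.0], [432.0, -44.0, 143.0], [440.0, -42.0, 139.0]] [24 22 20]
206 [[430.0, -32.0, 132.0], [435.0, -38.0, 134.0], [443.0, -36.0, 130.0]] [23 22 22]
207 [[431.0, -31.0, 128.0], [437.0, -33.0, 126.0], [443.0, -36.0, 126.0]] [18 16 16]
208 [[432.0, -28.0, 121.0], [445.0, -18.0, 110.0], [451.0, -20.0, 109.0]] [24 21 21]
209 [[437.0, -19.0, 110.0], [453.0, -4.0, 95.0], [458.0, -8.0, 95.0]] [21 18 18]
210 [[448.0, 3.0, 88.0], [455.0, -0.0, 87.0], [460.0, -5.0, 89.0]] [34 30 31]
211 [[446.0, -2.0, 87.0], [454.0, -1.0, 84.0], [458.0, -8.0, 87.0]] [23 21 21]
212 [[445.0, -2.0, 84.0], [454.0, -1.0, 80.0], [462.0, -0.0, 76.0]] [29 27 26]
213 [[448.0, 3.0, 75.0], [456.0, 3.0, 72.0], [460.0, -3.0, 74.0]] [32 29 28]
214 [[446.0, -1.0, 75.0], [454.0, -0.0, 71.0], [459.0, -6.0, 72.0]] [35 30 31]
215 [[449.0, 4.0, 66.0], [454.0, -0.0, 66.0], [460.0, -3.0, 66.0]] [33 31 32]
216 [[449.0, 5.0, 61.0], [493.0, 73.0, 0.0], [499.0, 67.0, 2.0]] [121 121 117]
217 [[481.0, 67.0, 4.0], [457.0, 7.0, 52.0], [464.0, 5.0, 50.0]] [121 138 149]
218 [[480.0, 63.0, 3.0], [454.0, 1.0, 53.0], [463.0, 3.0, 48.0]] [100 128 152]
219 [[449.0, 7.0, 46.0], [452.0, -3.0, 52.0], [461.0, -0.0, 46.0]] [ 95 126 150]
220 [[447.0, 3.0, 45.0], [450.0, -5.0, 50.0], [456.0, -10.0, 50.0]] [ 77 102 124]
221 [[448.0, 5.0, 40.0], [451.0, -3.0, 44.0], [457.0, -8.0, 44.0]] [55 75 91]
[[221.8575974  223.11034732]
 [221.50058095 213.92663211]
 [221.73382942 219.926601  ]]
4.6
```

Request:
{"fn": "move_arm", "kwargs": {"rows": [[-0.5, 0.42, 0, 0, 0, 0, 0.4], [0, 0, 0, 0, 0, 0, 0.4], [0, 0, 0, 0, 0, 0, 0.4], [0, 0, 0, 0, 0, 0, 0.4], [0, 0, 0.5, 0, 0, 0, 0.4]]}}

```text
clock: 5.1
tool_pos: [459.3, 3.0, 32.7]
ee_rot: [0.0, 0.816, 0.579, 0.0]
force: [-0.8, 0.3, 0.4]
gripper_width: 51.1
```

Request:
{"fn": "move_arm", "kwargs": {"rows": [[0, 0, 1, 0, 0, 0, 0.4], [0, 0, 1, 0, 0, 0, 0.4], [0, 0, 0.5, 0, 0, 0, 0.4], [0, 0, 0, 0, 0, 0, 0.4], [0, 0, 0, 0, 0, 0, 0.4]]}}

```text
clock: 5.6
tool_pos: [458.8, 3.0, 7.3]
ee_rot: [-0.0, 0.816, 0.579, -0.0]
force: [-0.5, -0.3, -0.6]
gripper_width: 51.4
```

```bash
python3 - <<'E'
from h import *
o=bot.get_obs();print(o["tool_pos"],o["force"])
p,d,W=xyz("wrist");cv2.imwrite("pics/w3.png",p)
p,d,W=xyz("side");crop(p,180,180,280,260,"s4")
E
```

```text
[458.78618838   3.03686543   7.26080385] [-0.53223726 -0.32964412 -0.63937522]
```

View pics/w3.png

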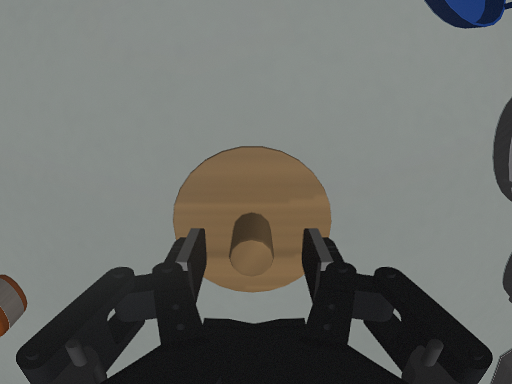

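View pics/s4.png

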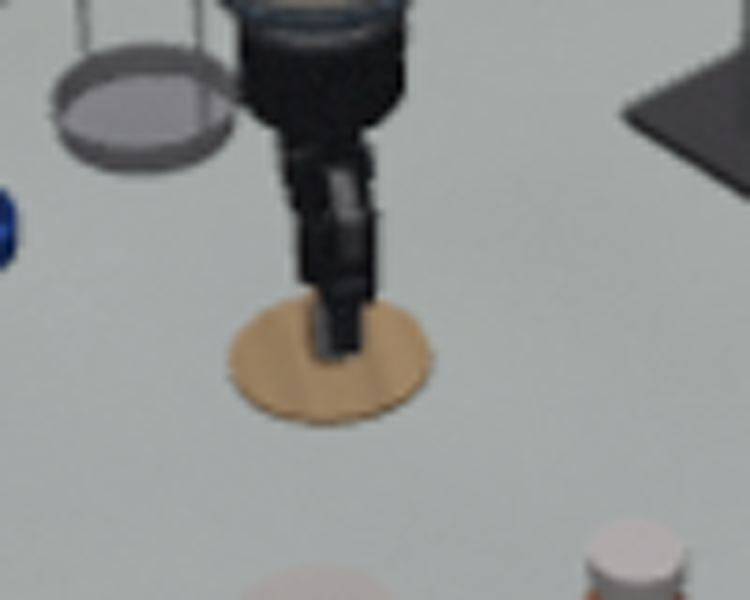

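Request:
{"fn": "move_arm", "kwargs": {"rows": [[0, 0, 0.7, 0, 0, 0, 0.4], [0, 0, 0.5, 0, 0, 0, 0.7], [0, 0, 0, 0, 0, 0, 0.9], [0, 0, 0, 0, 0, 0, 1], [0, 0, 0, 0, 0, 0, 1]]}}

```text
clock: 6.2
tool_pos: [459.0, 3.0, -4.5]
ee_rot: [-0.0, 0.816, 0.579, -0.0]
force: [-0.3, -0.6, 0.4]
gripper_width: 20.4
```

Request:
{"fn": "move_arm", "kwargs": {"rows": [[0, 0, 0, 0, 0, 0, 1], [0, 0, 0, 0, 0, 0, 1], [0, 0, 0, 0, 0, 0, 1]]}}

```text
clock: 6.5
tool_pos: [459.0, 3.0, -4.5]
ee_rot: [0.0, 0.816, 0.579, 0.0]
force: [0.5, -0.2, -1.3]
gripper_width: 20.5
```

Request:
{"fn": "move_arm", "kwargs": {"rows": [[0, 0, -2, 0, 0, 0, 1], [0, 0, -4, 0, 0, 0, 1], [0, 0, -4, 0, 0, 0, 1], [0, 0, -3, 0, 0, 0, 1], [-3.5, 3.5, 0, 0, 0, 0, 1]]}}

```text
clock: 7.0
tool_pos: [480.2, -39.0, 129.1]
ee_rot: [0.001, 0.814, 0.58, 0.001]
force: [1.1, 1.1, -2.2]
gripper_width: 20.5
```

Request:
{"fn": "move_arm", "kwargs": {"rows": [[-3.5, 3.5, 0, 0, 0, 0, 1], [-3.5, 3.5, 0, 0, 0, 0, 1], [0, 0, 0, 0, 0, 0, 1], [0, 0, 0, 0, 0, 0, 1]]}}

```text
clock: 7.4
tool_pos: [523.2, -131.6, 125.2]
ee_rot: [-0.0, 0.816, 0.578, -0.0]
force: [-0.9, 0.2, -1.1]
gripper_width: 20.4
```

```bash
python3 - <<'E'
from h import *
o=bot.get_obs();print(o["tool_pos"],o["force"],o["gripper_width"])
p,d,W=xyz("wrist");cv2.imwrite("pics/w4.png",p);np.save("w4.npy",W)
for c in("top","side"):
    p,d,W=xyz(c);cv2.imwrite(f"pics/{c}4.png",p)
    q=W[(np.abs(W[...,0]-590)<80)&(np.abs(W[...,1]+265)<80)&(W[...,2]>79)&(W[...,2]<92)]
    (cc,r)=cv2.minEnclosingCircle(q[:,:2].astype(np.float32));print("cup rim",len(q),np.round(cc,1),round(r,1),np.median(q[:,2]))
E
```

```text
[ 523.22663487 -131.59976045  125.15693148] [-0.86437471  0.21931404 -1.10277941] 20.371373042408294
cup rim 18 [ 577.7 -295.3] 24.9 84.1778595202865
cup rim 144 [ 590.1 -266.7] 43.7 83.76944174263157
```

View pics/w4.png

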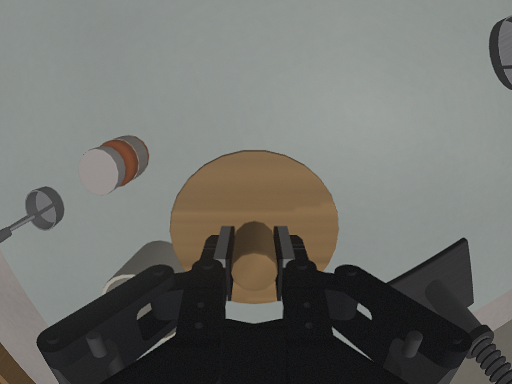

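View pics/side4.png

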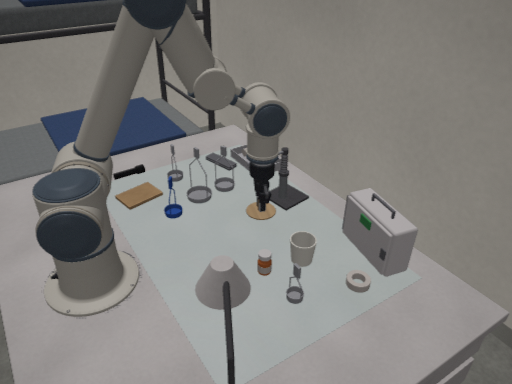

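```bash
python3 - <<'E'
from h import *
from scipy.optimize import least_squares
W=np.load("w4.npy")
q=W[(np.abs(W[...,0]-523)<60)&(np.abs(W[...,1]+131)<60)&(W[...,2]>134)&(W[...,2]<146)]
print(len(q),np.median(q[:,2]));(c,r)=cv2.minEnclosingCircle(q[:,:2].astype(np.float32));print(c,r)
q=W[(np.abs(W[...,0]-589)<60)&(np.abs(W[...,1]+265)<60)&(W[...,2]>80)&(W[...,2]<89)]
f=least_squares(lambda c:np.hypot(q[:,0]-c[0],q[:,1]-c[1])-40,[589,-265]);print(len(q),f.x,np.std(f.fun),np.ptp(q,axis=0))
E
```

```text
13316 141.17582343469869
(524.2460327148438, -130.07742309570312) 47.93715286254883
295 [ 591.01603877 -264.71968802] 1.2373023354597266 [83.38261825 53.03853549  6.6378291 ]
```

Request:
{"fn": "move_arm", "kwargs": {"rows": [[-3.54, 3.56, 0, 0, 0, 0, 1], [-3.54, 3.56, 0, 0, 0, 0, 1], [-3.54, 3.56, 0, 0, 0, 0, 1], [0, 0, 0, 0, 0, 0, 1], [0, 0, 2, 0, 0, 0, 1]]}}

```text
clock: 8.05
tool_pos: [590.3, -266.5, 107.1]
ee_rot: [0.002, 0.816, 0.578, 0.001]
force: [-0.2, 1.3, -0.9]
gripper_width: 20.5
```

Request:
{"fn": "move_arm", "kwargs": {"rows": [[0, 0, 1, 0, 0, 0, 1], [0, 0, 0.5, 0, 0, 0, 1], [0, 0, 0.5, 0, 0, 0, 1], [0, 0, 0.5, 0, 0, 0, 1], [0, 0, 0.2, 0, 0, 0, 1]]}}

```text
clock: 8.55
tool_pos: [588.8, -265.5, 78.3]
ee_rot: [-0.0, 0.816, 0.579, -0.0]
force: [-0.2, 0.2, -0.7]
gripper_width: 20.2
```

```bash
python3 - <<'E'
from h import *
o=bot.get_obs();print(o["tool_pos"],o["force"],o["gripper_width"])
p,d,W=xyz("wrist");cv2.imwrite("pics/w5.png",p)
p,d,W=xyz("side");crop(p,240,190,340,265,"s5")
E
```

```text
[ 588.80499954 -265.53557488   78.33151097] [-0.18588392  0.17565493 -0.7268158 ] 20.23622373619203
```

View pics/s5.png

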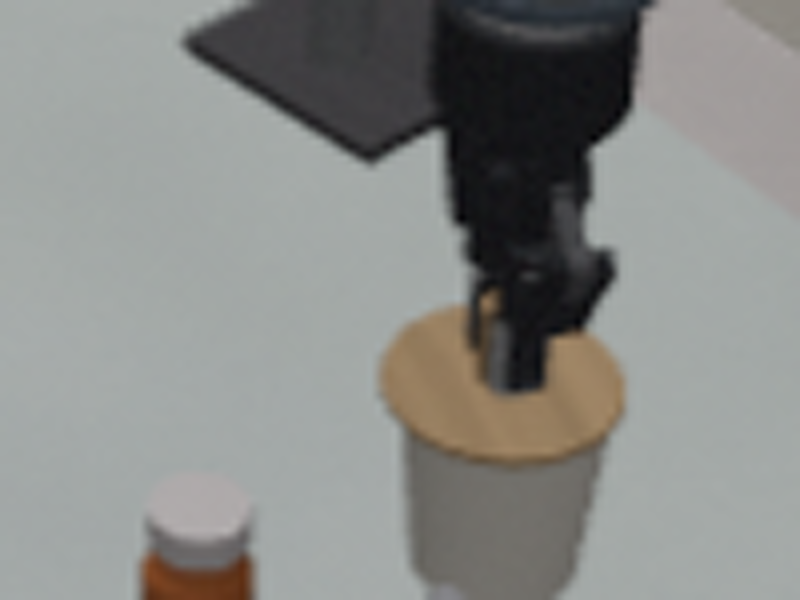

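View pics/w5.png

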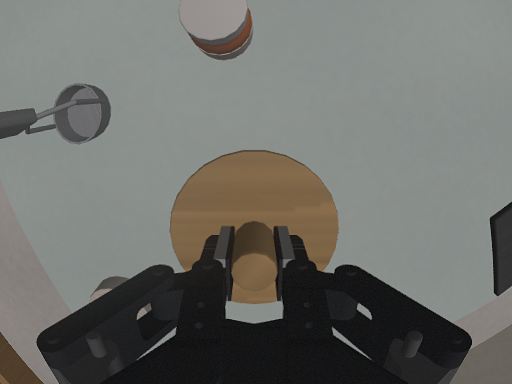

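Centred over the cup, plug entering. Lower slowly to seat.

Request:
{"fn": "move_arm", "kwargs": {"rows": [[0, 0, 0.1, 0, 0, 0, 1], [0, 0, 0.1, 0, 0, 0, 1], [0, 0, 0.1, 0, 0, 0, 1], [0, 0, 0, 0, 0, 0, 1]]}}

```text
clock: 9.05
tool_pos: [588.8, -265.8, 75.4]
ee_rot: [-0.0, 0.816, 0.579, -0.0]
force: [-0.1, -1.1, -0.4]
gripper_width: 20.5
```

Request:
{"fn": "move_arm", "kwargs": {"rows": [[0, 0, 0.1, 0, 0, 0, 1], [0, 0, 0, 0, 0, 0, 1]]}}

```text
clock: 9.25
tool_pos: [588.9, -265.8, 74.5]
ee_rot: [0.0, 0.816, 0.579, 0.0]
force: [-0.4, 0.7, -1.0]
gripper_width: 20.3
```

Request:
{"fn": "move_arm", "kwargs": {"rows": [[0, 0, 0.05, 0, 0, 0, 1], [0, 0, 0, 0, 0, 0, 1]]}}

```text
clock: 9.45
tool_pos: [588.9, -265.9, 74.4]
ee_rot: [0.0, 0.816, 0.579, 0.0]
force: [-1.1, 0.8, 5.1]
gripper_width: 20.6
```

Request:
{"fn": "move_arm", "kwargs": {"rows": [[0, 0, 0.05, 0, 0, 0, 1], [0, 0, 0, 0, 0, 0, 1]]}}

```text
clock: 9.65
tool_pos: [589.0, -265.9, 74.4]
ee_rot: [0.0, 0.816, 0.579, 0.0]
force: [-3.3, 1.1, 12.5]
gripper_width: 20.4
```

Request:
{"fn": "move_arm", "kwargs": {"rows": [[0, 0, -0.08, 0, 0, 0, 1], [0, 0, 0, 0, 0, 0, 0.7], [0, 0, 0, 0, 0, 0, 0.6], [0, 0, 0, 0, 0, 0, 0.5], [0, 0, 0, 0, 0, 0, 0.4]]}}

```text
clock: 10.15
tool_pos: [588.8, -265.8, 74.2]
ee_rot: [-0.0, 0.816, 0.579, -0.0]
force: [0.6, 0.1, -0.3]
gripper_width: 51.3
```

Request:
{"fn": "move_arm", "kwargs": {"rows": [[0, 0, -1, 0, 0, 0, 0.4], [0, 0, -3, 0, 0, 0, 0.4], [0, 0, -4, 0, 0, 0, 0.4], [0, 0, -4, 0, 0, 0, 0.4], [0, 0, 0, 0, 0, 0, 0.4]]}}

```text
clock: 10.65
tool_pos: [591.3, -267.1, 200.8]
ee_rot: [0.004, 0.816, 0.579, 0.002]
force: [1.1, 0.2, 0.8]
gripper_width: 51.3
```

```bash
python3 - <<'E'
from h import *
o=bot.get_obs();print(o["tool_pos"],o["force"],o["gripper_width"])
p,d,W=xyz("wrist");cv2.imwrite("pics/w6.png",p)
q=W[(np.abs(W[...,0]-589)<60)&(np.abs(W[...,1]+265)<60)&(W[...,2]>85)&(W[...,2]<96)]
(c,r)=cv2.minEnclosingCircle(q[:,:2].astype(np.float32));print(c,r)
A=np.c_[q[:,:2]-[589,-265],np.ones(len(q))];print(np.linalg.lstsq(A,q[:,2],rcond=None)[0])
E
```

```text
[ 591.34225355 -267.13777451  200.80121348] [1.08346889 0.20685363 0.83508085] 51.317792828325835
(589.9612426757812, -264.5224304199219) 48.1369743347168
[ 2.77511350e-03 -2.19172609e-03  9.05453892e+01]
```

View pics/w6.png

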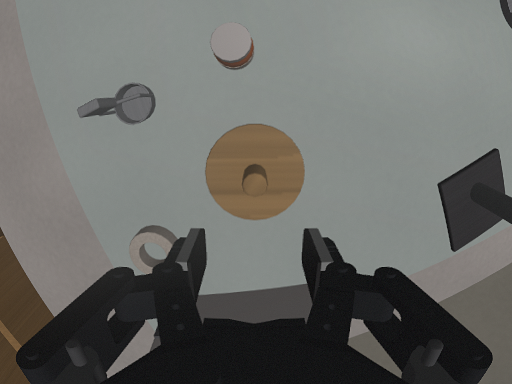

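Request:
{"fn": "move_arm", "kwargs": {"rows": [[0, 0, -4.5, 0, 0, 0, 0.4], [0, 0, -4.5, 0, 0, 0, 0.4], [2, -1.25, -2, 0, 0, 0, 0.4], [3.75, -2.35, 0, 0, 0, 0, 0.4], [3.75, -2.35, 0, 0, 0, 0, 0.4]]}}

```text
clock: 11.2
tool_pos: [563.5, -155.6, 304.2]
ee_rot: [0.0, 0.816, 0.578, 0.0]
force: [1.2, 0.3, 0.4]
gripper_width: 51.8
```

Request:
{"fn": "move_arm", "kwargs": {"rows": [[3.75, -2.35, 0, 0, 0, 0, 0.4], [3.75, -2.35, 0, 0, 0, 0, 0.4], [3.75, -2.35, 0, 0, 0, 0, 0.4], [3.75, -2.35, 0, 0, 0, 0, 0.4], [3.75, -2.35, 0, 0, 0, 0, 0.4]]}}

```text
clock: 11.7
tool_pos: [514.0, 60.9, 303.8]
ee_rot: [-0.0, 0.816, 0.579, -0.0]
force: [0.8, 0.2, 1.0]
gripper_width: 51.5
```

Request:
{"fn": "move_arm", "kwargs": {"rows": [[3.75, -2.35, 0, 0, 0, 0, 0.4], [3.75, -2.35, 0, 0, 0, 0, 0.4], [3.75, -2.35, 0, 0, 0, 0, 0.4], [3.75, -2.35, 0, 0, 0, 0, 0.4], [0, 0, 0, 0, 0, 0, 0.4]]}}

```text
clock: 12.2
tool_pos: [474.1, 236.1, 303.7]
ee_rot: [-0.001, 0.814, 0.58, -0.0]
force: [0.8, -0.8, -0.4]
gripper_width: 51.3
```

Request:
{"fn": "move_arm", "kwargs": {"rows": [[0, 0, 0, 0, 0, 0, 0.4], [0, 0, 0, 0, 0, 0, 0.4], [0, 0, 0, 0, 0, 0, 0.4]]}}

```text
clock: 12.5
tool_pos: [476.2, 230.9, 304.1]
ee_rot: [0.0, 0.816, 0.578, -0.0]
force: [0.3, 0.2, 0.1]
gripper_width: 51.6
```

```bash
cat >> h.py <<'E'
def tabfit(W,c,pk,rad=35):
    """top face of tab: z within 6 mm of pk+41"""
    m=(np.hypot(W[...,0]-c[0],W[...,1]-c[1])<rad)&(W[...,2]>pk+35)&(W[...,2]<pk+47)
    q=W[m];(cx,cy),(w,h),a=cv2.minAreaRect(q[:,:2].astype(np.float32))
    if w<h:a+=90;w,h=h,w
    print("tab n",len(q),"c",round(cx,1),round(cy,1),"size",round(w,1),round(h,1),"yaw(own y) deg",round(a%180,1),"z",np.median(q[:,2]).round(1),"mean",q.mean(0).round(1))
E
python3 - <<'E'
from h import *
o=bot.get_obs();print(o["tool_pos"],o["joint_positions"].round(3))
p,d,W=xyz("wrist");cv2.imwrite("pics/w7.png",p);np.save("w7.npy",W)
tabfit(W,(476,231),175)
E
```

```text
[476.1945712  230.94600656 304.116539  ] [ 0.339  0.275  1.437 -0.     1.43  -0.894]
tab n 316 c 480.3 232.5 size 23.9 10.3 yaw(own y) deg 100.6 z 215.9 mean [479.5 232.8 215.6]
```

View pics/w7.png

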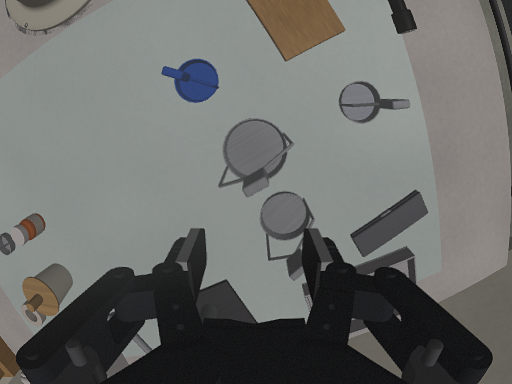

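Request:
{"fn": "move_arm", "kwargs": {"rows": [[0.29, 0.33, 0, 0, 0, 0, 0.4], [0, 0, 0, 0, 0, -0.13, 0.4], [0, 0, 1, 0, 0, -0.13, 0.4], [0, 0, 2, 0, 0, -0.13, 0.4], [0, 0, 2, 0, 0, -0.132, 0.4]]}}

```text
clock: 13.05
tool_pos: [480.7, 233.3, 253.9]
ee_rot: [0.0, 0.637, 0.771, 0.0]
force: [0.9, 0.2, -0.4]
gripper_width: 51.1
```

Request:
{"fn": "move_arm", "kwargs": {"rows": [[0, 0, 1, 0, 0, 0, 0.4], [0, 0, 0, 0, 0, 0, 0.4], [0, 0, 0, 0, 0, 0, 0.4]]}}

```text
clock: 13.35
tool_pos: [480.5, 233.6, 244.9]
ee_rot: [0.0, 0.64, 0.768, 0.0]
force: [0.3, 0.1, 0.2]
gripper_width: 51.3
```

```bash
python3 - <<'E'
from h import *
o=bot.get_obs();print(o["tool_pos"],o["joint_positions"].round(3));R=toolR(o);print(np.degrees(np.arctan2(R[1,0],R[0,0])))
p,d,W=xyz("wrist");cv2.imwrite("pics/w8.png",p)
tabfit(W,(480,232),175)
E
```

```text
[480.50277606 233.59836238 244.86962641] [ 0.341  0.331  1.521 -0.     1.289 -1.412]
100.40562582562836
tab n 516 c 480.2 232.6 size 24.0 10.4 yaw(own y) deg 103.0 z 215.9 mean [479.2 232.5 215.4]
```

View pics/w8.png

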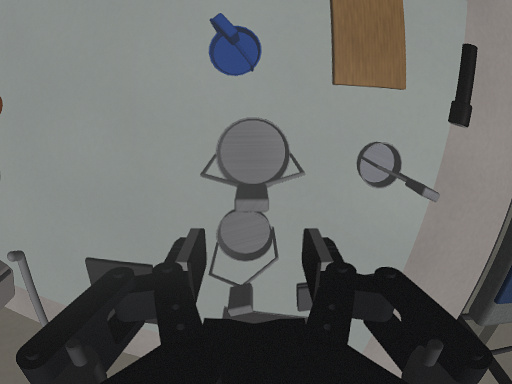

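Request:
{"fn": "move_arm", "kwargs": {"rows": [[0, 0, 2.5, 0, 0, -0.015, 0.4], [0, 0, 2.5, 0, 0, 0, 0.4], [0, 0, 2, 0, 0, 0, 0.4], [0, 0, 1.5, 0, 0, 0, 0.4], [0, 0, 0, 0, 0, 0, 0.7]]}}

```text
clock: 13.9
tool_pos: [479.6, 233.5, 158.5]
ee_rot: [-0.0, 0.634, 0.774, -0.001]
force: [-0.6, -0.7, 0.4]
gripper_width: 38.4
```

Request:
{"fn": "move_arm", "kwargs": {"rows": [[0, 0, 0, 0, 0, 0, 1], [0, 0, 0, 0, 0, 0, 1], [0, 0, 0, 0, 0, 0, 1], [0, 0, 0, 0, 0, 0, 1]]}}

```text
clock: 14.3
tool_pos: [480.5, 233.8, 160.1]
ee_rot: [0.0, 0.633, 0.774, 0.001]
force: [-0.0, -1.8, 5.0]
gripper_width: 22.9
```

```bash
python3 - <<'E'
from h import *
o=bot.get_obs();print(o["tool_pos"],o["force"],o["gripper_width"])
W=np.load("w7.npy");
tabfit(W,(597,243),145);tabfit(W,(456,408),115)
for c in("top","side"):
    p,d,W=xyz(c);cv2.imwrite(f"pics/{c}9.png",p)
    # hook bar centreline: points near the bar
    m=(W[...,0]>575)&(W[...,0]<668)&(np.abs(W[...,1]-(0.17*(W[...,0]-566)+15))<18)&(W[...,2]>205)&(W[...,2]<228);q=W[m]
    f=np.polyfit(q[:,0],q[:,1],1);print(c,len(q),"slope",f[0],np.degrees(np.arctan(f[0])),"y at 566",np.polyval(f,566),"y at 674",np.polyval(f,674),"z",np.percentile(q[:,2],[10,50,90]).round(1))
    m=(W[...,0]>540)&(W[...,0]<580)&(np.abs(W[...,1]-15)<25)&(W[...,2]>205)&(W[...,2]<245);q=W[m];print("tip",q.min(0),q.max(0))
E
```

```text
[480.52541627 233.75020402 160.0773889 ] [-0.02072993 -1.81938687  5.03791757] 22.858982456303305
tab n 146 c 599.7 241.1 size 21.2 10.2 yaw(own y) deg 123.2 z 185.5 mean [599.  240.3 184.9]
tab n 169 c 459.7 413.2 size 24.1 10.5 yaw(own y) deg 81.1 z 155.5 mean [459.5 412.6 155.2]
top 80 slope 0.14297391470308285 8.136658970198964 y at 566 19.465882993921213 y at 674 34.90706578185416 z [214.7 218.1 222.2]
tip [564.48406648  15.40991547 212.90489932] [579.86280167  25.48792215 237.87731884]
side 61 slope 0.16353440245626671 9.287618911174818 y at 566 12.826449880498316 y at 674 30.488165345775116 z [213.8 217.8 221.2]
tip [567.28272688  11.44558065 211.65776958] [578.4381727   22.36551122 231.93078536]
```

View pics/side9.png

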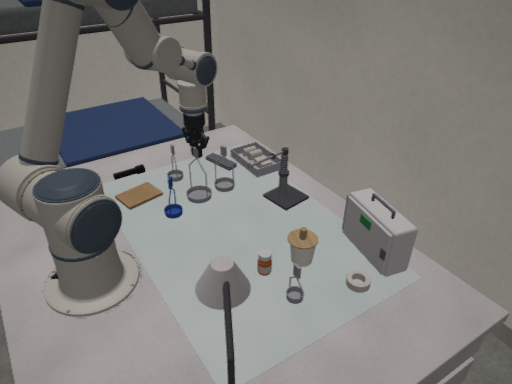

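Request:
{"fn": "move_arm", "kwargs": {"rows": [[0, 0, -1, 0, 0, 0, 1], [0, 0, -3, 0, 0, 0, 1], [0, 0, -4, 0, 0, 0, 1], [0, 0, -4, 0, 0, 0, 1], [0, 0, -4, 0, 0, 0, 1]]}}

```text
clock: 14.9
tool_pos: [479.5, 233.5, 321.6]
ee_rot: [-0.0, 0.633, 0.774, 0.0]
force: [0.7, 0.8, -2.9]
gripper_width: 22.5
```

Request:
{"fn": "move_arm", "kwargs": {"rows": [[0, 0, -4, 0, 0, 0, 1], [-2.6, 3.7, 0, 0, 0, 0, 1], [-2.6, 3.7, 0, 0, 0, 0, 1], [-2.6, 3.7, 0, 0, 0, 0, 1], [0, 0, 0, 0, 0, 0, 1]]}}

```text
clock: 15.4
tool_pos: [607.9, 176.7, 358.6]
ee_rot: [0.0, 0.634, 0.773, -0.0]
force: [-1.2, -0.3, -2.6]
gripper_width: 23.0
```

Request:
{"fn": "move_arm", "kwargs": {"rows": [[0, 0, 0, 0, 0, 0, 1], [0, 0, 0, 0, 0, 0, 1], [0, 0, 0, 0, 0, 0, 1], [0, 0, 0, 0, 0, 0, 1]]}}

```text
clock: 15.8
tool_pos: [603.7, 179.8, 359.8]
ee_rot: [0.0, 0.633, 0.774, 0.0]
force: [-0.2, 0.0, -2.5]
gripper_width: 23.2
```

```bash
python3 - <<'E'
from h import *
o=bot.get_obs();print(o["tool_pos"],o["force"],o["gripper_width"],o["joint_positions"].round(3))
p,d,W=xyz("wrist");cv2.imwrite("pics/w10.png",p);np.save("w10.npy",W)
m=(W[...,0]>560)&(W[...,0]<700)&(np.abs(W[...,1]-25)<40)&(W[...,2]>195)&(W[...,2]<250);q=W[m]
print(len(q),q.min(0),q.max(0))
b=q[(q[:,0]>585)&(q[:,0]<660)&(q[:,2]<228)]
for x in range(560,700,10):
    s=q[(q[:,0]>=x)&(q[:,0]<x+10)]
    if len(s):print(x,len(s),"y",s[:,1].min().round(1),s[:,1].max().round(1),"z",s[:,2].min().round(1),s[:,2].max().round(1))
E
```

```text
[603.67309168 179.7506131  359.81189693] [-2.15467052e-01  2.02801221e-03 -2.54888994e+00] 23.2378777626309 [ 0.195  0.404  1.093  0.     1.644 -1.577]
1051 [566.82088914  14.6776966  202.87638419] [699.62117785  46.98805952 231.61158795]
560 23 y 15.2 23.8 z 224.1 231.6
570 94 y 14.7 25.4 z 213.8 231.6
580 76 y 17.1 26.9 z 214.2 220.6
590 75 y 16.3 28.1 z 211.3 220.4
600 79 y 19.8 29.7 z 211.9 220.7
610 74 y 21.1 30.6 z 212.7 220.3
620 74 y 21.6 32.5 z 212.4 220.1
630 74 y 23.7 34.6 z 214.1 220.9
640 65 y 26.2 35.9 z 214.3 220.5
650 71 y 26.5 36.7 z 212.8 220.8
660 68 y 28.5 38.4 z 211.7 221.1
670 89 y 30.1 45.9 z 205.3 222.6
680 127 y 23.8 47.0 z 202.9 226.4
690 62 y 31.7 43.5 z 212.9 220.0
```

View pics/w10.png

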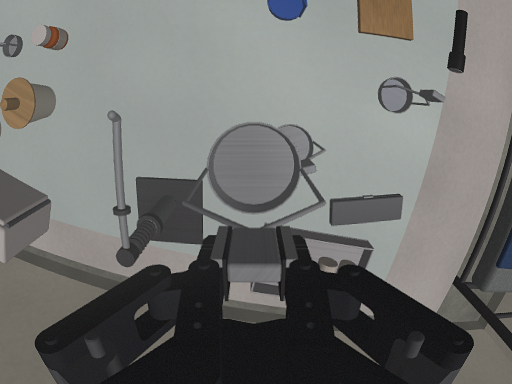

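```bash
python3 - <<'E'
from h import *
W=np.load("w10.npy")
u=np.array([np.cos(.144),np.sin(.144)]);t=np.array([571.5,20.2])
q=W[(W[...,2]>195)&(W[...,2]<250)&(np.abs(W[...,1]-30)<40)&(W[...,0]>550)&(W[...,0]<760)]
s=(q[:,:2]-t)@u;l=(q[:,:2]-t)@np.array([-u[1],u[0]])
for a in list(range(-8,8,2))+list(range(8,96,8))+list(range(96,125,2)):
    m=(s>=a)&(s<a+(2 if a<8 or a>=96 else 8))
    if m.any():print(a,m.sum(),l[m].min().round(1),l[m].max().round(1),(l[m].min()+l[m].max()).round(1)/2,q[m,2].max().round(1))
# base plate
b=W[(np.abs(W[...,0]-735)<50)&(np.abs(W[...,1]-50)<60)&(W[...,2]<40)]
print(np.histogram(b[:,2],bins=range(-4,40,3)))
m=(W[...,2]>4)&(W[...,2]<16)&(np.abs(W[...,0]-735)<80)&(np.abs(W[...,1]-50)<90);print(W[m].min(0),W[m].max(0))
E
```

```text
-6 2 -1.4 -0.9 -1.15 227.6
-4 13 -4.6 3.1 -0.75 230.1
-2 20 -5.3 3.9 -0.7 231.6
0 24 -5.6 3.5 -1.05 231.4
2 22 -2.9 4.2 0.65 231.2
4 19 -2.6 3.8 0.6 229.1
6 14 -3.4 4.1 0.35 224.0
8 58 -5.2 3.9 -0.7 221.5
16 62 -6.5 4.4 -1.05 220.4
24 58 -4.8 4.0 -0.35 220.7
32 63 -5.3 4.2 -0.6 220.2
40 57 -6.0 4.5 -0.75 220.3
48 58 -5.7 4.2 -0.75 220.1
56 61 -5.2 4.3 -0.45 220.5
64 55 -4.2 4.7 0.25 220.9
72 54 -4.6 4.4 -0.1 220.1
80 54 -5.7 4.2 -0.75 220.8
88 54 -5.0 3.8 -0.6 220.3
96 14 -5.2 3.8 -0.7 220.0
98 13 -3.3 4.0 0.35 221.1
100 13 -3.8 3.8 0.0 219.5
102 12 -4.5 3.6 -0.4 219.6
104 12 -4.7 3.4 -0.65 219.6
106 14 -5.6 3.7 -1.0 220.0
108 37 -10.4 10.1 -0.15 222.6
110 62 -12.4 9.7 -1.35 225.9
112 27 -9.0 9.6 0.3 226.0
114 31 -9.2 10.4 0.6 226.4
116 1 9.4 9.4 9.35 218.6
118 6 -2.9 3.3 0.15 219.7
120 13 -6.0 3.2 -1.4 219.7
122 11 -3.6 4.0 0.2 218.8
124 13 -3.8 4.1 0.1 219.7
(array([   0,  176,  326,   28,  208, 1604,   77,   13,   11,   11,   10,
         12,   12,    7]), array([-4, -1,  2,  5,  8, 11, 14, 17, 20, 23, 26, 29, 32, 35, 38]))
[655.63703464 -39.86464485   4.00382698] [814.973464   137.97970941  15.73104717]
```

Request:
{"fn": "move_arm", "kwargs": {"rows": [[0, 0, 0, 0, 0, 0.055, 1], [-1.5, -3.55, 0, 0, 0, 0, 1], [-1.5, -3.55, 0, 0, 0, 0, 1], [-1.5, -3.55, 0, 0, 0, 0, 1], [-1.8, -0.27, 0, 0, 0, 0, 1]]}}

```text
clock: 16.35
tool_pos: [501.6, 100.9, 360.0]
ee_rot: [-0.0, 0.654, 0.757, -0.0]
force: [-0.0, 0.7, -2.3]
gripper_width: 23.3
```

Request:
{"fn": "move_arm", "kwargs": {"rows": [[-3.6, -0.53, 0, 0, 0, 0, 1], [-3.6, -0.53, 0, 0, 0, 0, 1], [-1.8, -0.26, 2, 0, 0, 0, 1], [0, 0, 4, 0, 0, 0, 1], [0, 0, 4, 0, 0, 0, 1]]}}

```text
clock: 16.85
tool_pos: [505.5, 9.7, 258.9]
ee_rot: [0.001, 0.654, 0.756, 0.001]
force: [1.2, 0.7, -3.6]
gripper_width: 23.1
```

Request:
{"fn": "move_arm", "kwargs": {"rows": [[0, 0, 2.5, 0, 0, 0, 1], [0, 0, 0, 0, 0, 0, 1], [0, 0, 0, 0, 0, 0, 1], [0, 0, 0, 0, 0, 0, 1]]}}

```text
clock: 17.25
tool_pos: [506.4, 10.2, 236.0]
ee_rot: [0.001, 0.654, 0.757, 0.001]
force: [-0.2, -0.7, -2.4]
gripper_width: 23.1
```

```bash
cat >> h.py <<'E'
u_=np.array([np.cos(.144),np.sin(.144)]);n_=np.array([-u_[1],u_[0]]);t_=np.array([571.5,20.2])
def st():
    o=bot.get_obs();R=toolR(o);h=np.arctan2(R[1,0],R[0,0]);r=o["tool_pos"]
    print("t",o["clock"],"pos",r.round(1),"head",np.degrees(h).round(1),"F",o["force"].round(1),"w",round(o["gripper_width"],1),"s'",((r[:2]-t_)@u_).round(1),"lat",((r[:2]-t_)@n_).round(1),"j",o["joint_positions"].round(2))
    return o
def go(x,y,z,head=None):
    """print tool-axis shift in cm to reach"""
    o=bot.get_obs();R=toolR(o);D=np.array([x,y,z])-o["tool_pos"];h=np.degrees(np.arctan2(R[1,0],R[0,0]))
    print("shift cm",(R.T@D/10).round(2),"turn az",None if head is None else round(-np.radians((head-h+180)%360-180),3))
def hs(s,z=None):
    print("bar point",(t_+s*u_).round(1))
E
python3 - <<'E'
from h import *
o=st();p,d,W=xyz("side");crop(p,150,110,350,260,"s11")
p,d,W=xyz("wrist");cv2.imwrite("pics/w11.png",p)
go(*(t_+90*u_),235,98.25)
E
```

```text
t 17.25 pos [506.4  10.2 236. ] head 98.3 F [-0.2 -0.7 -2.4] w 23.1 s' -65.9 lat -0.5 j [-0.1   0.3   1.6  -0.    1.24 -1.81]
shift cm [ 0.03 15.61  0.12] turn az 0.001
```

View pics/s11.png

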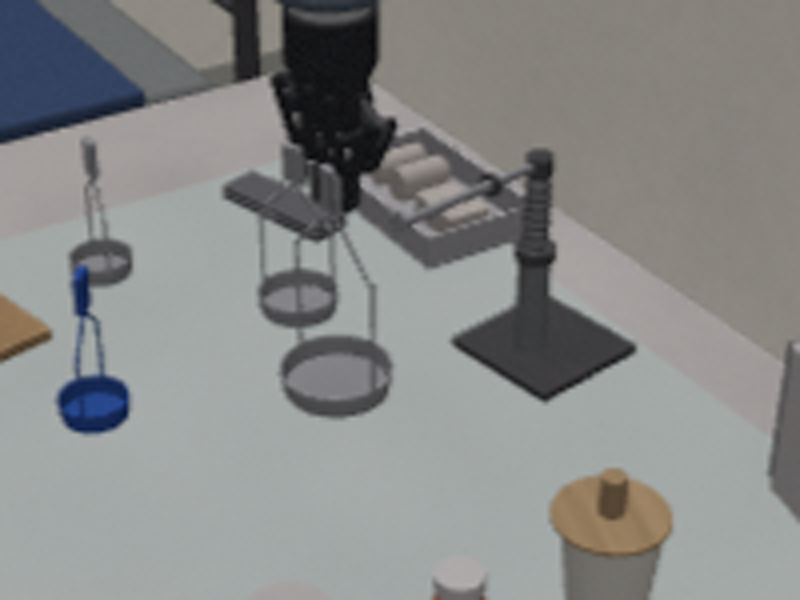

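View pics/w11.png

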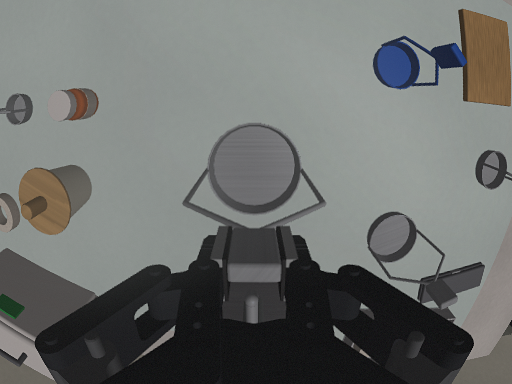

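Request:
{"fn": "move_arm", "kwargs": {"rows": [[0, 2, 0, 0, 0, 0, 1], [0, 2, 0, 0, 0, 0, 1], [0, 2, 0, 0, 0, 0, 1], [0, 2, 0, 0, 0, 0, 1], [0, 2, 0, 0, 0, 0, 1]]}}

```text
clock: 17.85
tool_pos: [605.5, 24.8, 235.4]
ee_rot: [0.001, 0.654, 0.757, 0.0]
force: [-0.1, -0.0, -2.7]
gripper_width: 23.2
```

Request:
{"fn": "move_arm", "kwargs": {"rows": [[0, 2, 0, 0, 0, 0, 1], [0, 2, 0, 0, 0, 0, 1], [0, 1.6, 0, 0, 0, 0, 1], [0, 0, 0.5, 0, 0, 0, 1], [0, 0, 0.5, 0, 0, 0, 1]]}}

```text
clock: 18.35
tool_pos: [659.8, 32.8, 224.4]
ee_rot: [0.0, 0.654, 0.757, 0.0]
force: [-0.2, 0.2, -1.1]
gripper_width: 23.1
```

```bash
python3 - <<'E'
from h import *
o=st();p,d,W=xyz("side");crop(p,200,110,320,200,"s12")
p,d,W=xyz("wrist");cv2.imwrite("pics/w12.png",p)
E
```

```text
t 18.35 pos [659.8  32.8 224.4] head 98.3 F [-0.2  0.2 -1.1] w 23.1 s' 89.1 lat -0.2 j [-0.04  0.53  1.23 -0.    1.38 -1.76]
```

View pics/s12.png

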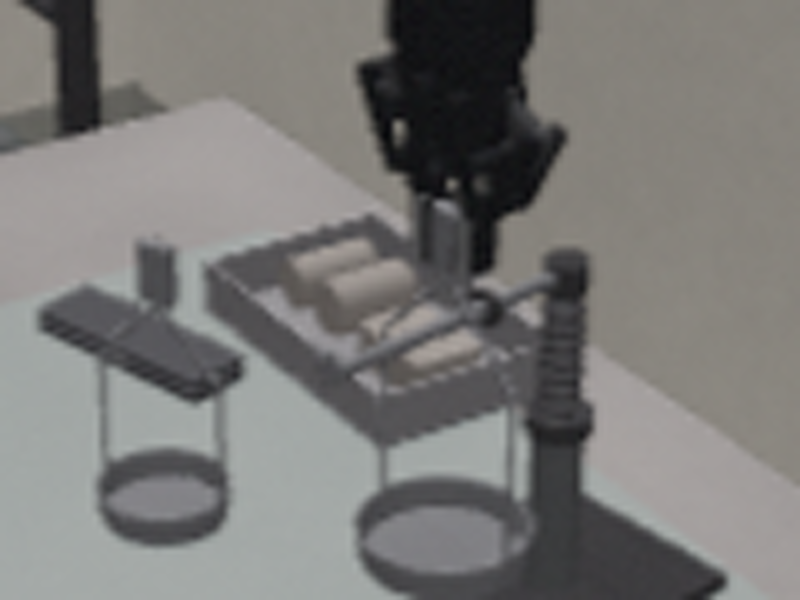

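View pics/w12.png

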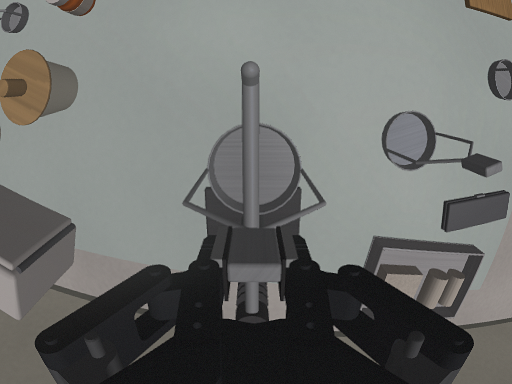

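Request:
{"fn": "move_arm", "kwargs": {"rows": [[0, 0, 0.3, 0, 0, 0, 1], [0, 0, 0.3, 0, 0, 0, 1], [0, 0, 0.3, 0, 0, 0, 1], [0, 0, 0.3, 0, 0, 0, 1], [0, 0, 0, 0, 0, 0, 1]]}}

```text
clock: 18.95
tool_pos: [659.4, 32.7, 211.8]
ee_rot: [-0.0, 0.654, 0.757, -0.0]
force: [0.2, -0.6, -2.0]
gripper_width: 23.0
```

```bash
cat >> h.py <<'E'
def barz(W=None,save=None):
    if W is None:
        p,d,W=xyz("wrist")
        if save: cv2.imwrite("pics/"+save,p)
    P=W.reshape(-1,3);P=P[np.isfinite(P[:,0])]
    s=(P[:,:2]-t_)@u_;l=(P[:,:2]-t_)@n_
    m=(s>8)&(s<60)&(np.abs(l)<2.5)&(P[:,2]>160)&(P[:,2]<226);q=P[m]
    print("bar top z pct",np.percentile(q[:,2],[25,50,75]).round(1),"n",m.sum(),"dip~",round(220.4-np.median(q[:,2]),1))
    return W
E
python3 - <<'E'
from h import *
st();barz()
E
```

```text
t 18.95 pos [659.4  32.7 211.8] head 98.3 F [ 0.2 -0.6 -2. ] w 23.0 s' 88.8 lat -0.2 j [-0.04  0.54  1.25 -0.    1.35 -1.76]
bar top z pct [218.2 218.7 219.2] n 874 dip~ 1.7
```

Request:
{"fn": "move_arm", "kwargs": {"rows": [[0, 0, 0.2, 0, 0, 0, 1], [0, 0, 0.2, 0, 0, 0, 1], [0, 0, 0.2, 0, 0, 0, 1], [0, 0, 0, 0, 0, 0, 1], [0, 0, 0, 0, 0, 0, 1]]}}

```text
clock: 19.5
tool_pos: [659.8, 32.7, 206.3]
ee_rot: [0.0, 0.654, 0.757, 0.0]
force: [-0.4, 0.0, -1.5]
gripper_width: 23.1
```

```bash
python3 - <<'E'
from h import *
st();barz()
E
```

```text
t 19.5 pos [659.8  32.7 206.3] head 98.3 F [-0.4  0.  -1.5] w 23.1 s' 89.1 lat -0.3 j [-0.04  0.55  1.26 -0.    1.34 -1.76]
bar top z pct [214.2 214.8 215.4] n 936 dip~ 5.6
```

Request:
{"fn": "move_arm", "kwargs": {"rows": [[0, 0, 0.2, 0, 0, 0, 1], [0, 0, 0.2, 0, 0, 0, 1], [0, 0, 0, 0, 0, 0, 1], [0, 0, 0, 0, 0, 0, 1], [0, 0, 0, 0, 0, 0, 1]]}}

```text
clock: 20.05
tool_pos: [659.8, 32.7, 202.3]
ee_rot: [0.0, 0.654, 0.757, 0.0]
force: [-0.2, -1.7, -0.5]
gripper_width: 23.0
```

```bash
python3 - <<'E'
from h import *
for i in range(4): st()
barz()
E
```

```text
t 20.05 pos [659.8  32.7 202.3] head 98.3 F [-0.2 -1.7 -0.5] w 23.0 s' 89.1 lat -0.3 j [-0.04  0.55  1.26 -0.    1.33 -1.76]
t 20.05 pos [659.8  32.7 202.3] head 98.3 F [-0.2 -1.7 -0.5] w 23.0 s' 89.1 lat -0.3 j [-0.04  0.55  1.26 -0.    1.33 -1.76]
t 20.05 pos [659.8  32.7 202.3] head 98.3 F [-0.2 -1.7 -0.5] w 23.0 s' 89.1 lat -0.3 j [-0.04  0.55  1.26 -0.    1.33 -1.76]
t 20.05 pos [659.8  32.7 202.3] head 98.3 F [-0.2 -1.7 -0.5] w 23.0 s' 89.1 lat -0.3 j [-0.04  0.55  1.26 -0.    1.33 -1.76]
bar top z pct [210.4 211.  211.5] n 939 dip~ 9.4
```

Request:
{"fn": "move_arm", "kwargs": {"rows": [[0, 0, 0, 0, 0, 0, 0.68], [0, 0, 0, 0, 0, 0, 0.62], [0, 0, 0, 0, 0, 0, 0.55], [0, 0, 0, 0, 0, 0, 0.5], [0, 0, 0, 0, 0, 0, 0.45]]}}

```text
clock: 20.6
tool_pos: [659.7, 32.8, 202.3]
ee_rot: [0.0, 0.654, 0.757, 0.0]
force: [-0.2, -0.0, -0.1]
gripper_width: 47.2
```

Request:
{"fn": "move_arm", "kwargs": {"rows": [[0, 0, 0, 0, 0, 0, 0.45], [0, 0, -1, 0, 0, 0, 0.45], [0, 0, -2, 0, 0, 0, 0.45], [0, 0, -3, 0, 0, 0, 0.45], [0, 0, -3, 0, 0, 0, 0.45]]}}

```text
clock: 21.1
tool_pos: [659.5, 32.8, 293.9]
ee_rot: [-0.0, 0.654, 0.757, -0.0]
force: [0.5, 0.8, 0.0]
gripper_width: 47.2
```

Request:
{"fn": "move_arm", "kwargs": {"rows": [[0, 0, -3, 0, 0, 0, 0.45], [0, 0, -3, 0, 0, 0, 0.45], [0, 0, 0, 0, 0, 0, 0.4], [0, 0, 0, 0, 0, 0, 0.4]]}}

```text
clock: 21.5
tool_pos: [659.9, 32.7, 353.4]
ee_rot: [0.001, 0.654, 0.757, 0.001]
force: [0.3, -0.3, -0.2]
gripper_width: 51.0
```

```bash
python3 - <<'E'
from h import *
st();W=barz(save="w13.png");np.save("w13.npy",W)
tabfit(W,(660,33),174,30)
tabfit(W,(598,243),145);tabfit(W,(459,413),115)
E
```

```text
t 21.5 pos [659.9  32.7 353.4] head 98.3 F [ 0.3 -0.3 -0.2] w 51.0 s' 89.3 lat -0.3 j [-0.04  0.46  1.02 -0.    1.66 -1.76]
bar top z pct [209.8 210.4 211. ] n 251 dip~ 10.0
tab n 342 c 660.3 31.6 size 59.1 22.6 yaw(own y) deg 5.2 z 211.1 mean [661.5  31.9 212.3]
tab n 139 c 600.0 242.1 size 23.8 10.6 yaw(own y) deg 114.5 z 185.2 mean [599.9 240.9 184.9]
tab n 60 c 460.4 411.4 size 20.9 10.4 yaw(own y) deg 80.6 z 154.9 mean [460.5 409.3 154.4]
```

View pics/w13.png

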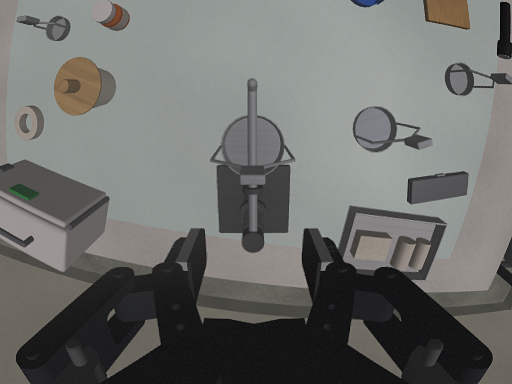

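Request:
{"fn": "move_arm", "kwargs": {"rows": [[4.31, -0.58, 0, 0, 0, 0, 0.4], [4.31, -0.58, 0, 0, 0, 0, 0.4], [4.31, -0.58, 0, 0, 0, 0, 0.4], [4.31, -0.58, 2, 0, 0, 0, 0.4], [4.31, -0.58, 2, 0, 0, 0, 0.4]]}}

```text
clock: 22.05
tool_pos: [598.9, 243.2, 311.2]
ee_rot: [-0.0, 0.654, 0.756, -0.0]
force: [0.4, 0.1, 0.6]
gripper_width: 51.3
```

Request:
{"fn": "move_arm", "kwargs": {"rows": [[0, 0, 2, 0, 0, -0.11, 0.4], [0, 0, 2, 0, 0, -0.11, 0.4], [0, 0, 2, 0, 0, -0.11, 0.4], [0, 0, 2, 0, 0, 0, 0.4], [0, 0, 0, 0, 0, 0, 0.4]]}}

```text
clock: 22.55
tool_pos: [597.8, 241.2, 228.8]
ee_rot: [-0.002, 0.521, 0.854, -0.002]
force: [-0.4, -0.2, 0.1]
gripper_width: 51.2
```

Request:
{"fn": "move_arm", "kwargs": {"rows": [[0, 0, 0, 0, 0, 0, 0.4], [0, 0, 0, 0, 0, 0, 0.4]]}}

```text
clock: 22.75
tool_pos: [600.3, 241.8, 233.2]
ee_rot: [0.0, 0.521, 0.854, 0.0]
force: [0.7, -0.3, 1.4]
gripper_width: 51.3
```

```bash
cat >> h.py <<'E'
def tabfit2(W,c,pk,rad=30):
    """yaw from whole tab+bail in plan, pixelwise PCA of wires and rectangle of top face"""
    tabfit(W,c,pk,rad)
    m=(np.hypot(W[...,0]-c[0],W[...,1]-c[1])<70)&(W[...,2]>30)&(W[...,2]<pk+47);q=W[m][:,:2]
    f=cv2.fitLine(q.astype(np.float32),cv2.DIST_HUBER,0,.01,.01).ravel();a=np.degrees(np.arctan2(f[1],f[0]))%180
    print("bail line yaw",a.round(1),"through",f[2:].round(1),"n",len(q))
E
python3 - <<'E'
from h import *
st();p,d,W=xyz("wrist");cv2.imwrite("pics/w14.png",p);tabfit2(W,(600,242),145)
E
```

```text
t 22.75 pos [600.3 241.8 233.2] head 117.2 F [ 0.7 -0.3  1.4] w 51.3 s' 60.3 lat 215.2 j [ 0.29  0.51  1.26 -0.    1.38 -1.75]
tab n 443 c 599.9 242.7 size 23.5 10.2 yaw(own y) deg 117.7 z 185.9 mean [599.3 242.3 185.5]
bail line yaw 116.5 through [598.1 242.7] n 1104
```

View pics/w14.png

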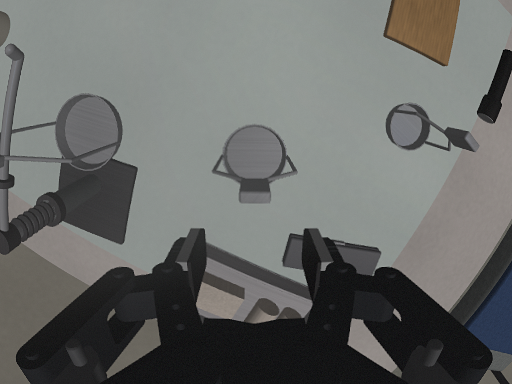

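Request:
{"fn": "move_arm", "kwargs": {"rows": [[0.08, 0, 3, 0, 0, 0, 0.4], [0, 0, 3, 0, 0, 0, 0.4], [0, 0, 2.5, 0, 0, 0, 0.4], [0, 0, 1.8, 0, 0, 0, 0.4], [0, 0, 0, 0, 0, 0, 0.6]]}}

```text
clock: 23.3
tool_pos: [598.5, 242.1, 127.7]
ee_rot: [-0.001, 0.521, 0.854, -0.001]
force: [-0.3, -0.1, 1.1]
gripper_width: 38.2
```

Request:
{"fn": "move_arm", "kwargs": {"rows": [[0, 0, 0, 0, 0, 0, 0.75], [0, 0, 0, 0, 0, 0, 1], [0, 0, 0, 0, 0, 0, 1], [0, 0, 0, 0, 0, 0, 1], [0, 0, 0, 0, 0, 0, 1]]}}

```text
clock: 23.8
tool_pos: [600.1, 242.6, 130.3]
ee_rot: [0.001, 0.521, 0.854, 0.001]
force: [-1.0, -1.4, 7.5]
gripper_width: 22.9
```

Request:
{"fn": "move_arm", "kwargs": {"rows": [[0, 0, -1, 0, 0, 0, 1], [0, 0, -3, 0, 0, 0, 1], [0, 0, -3, 0, 0, 0.11, 1], [0, 0, -3, 0, 0, 0.11, 1], [0, 0, -1, 0, 0, 0.11, 1]]}}

```text
clock: 24.3
tool_pos: [600.6, 242.9, 243.4]
ee_rot: [0.001, 0.656, 0.755, 0.002]
force: [0.4, 0.4, -1.7]
gripper_width: 23.1
```

Request:
{"fn": "move_arm", "kwargs": {"rows": [[-2.5, -3.57, 0, 0, 0, 0, 1], [-2.5, -3.57, 0, 0, 0, 0, 1], [-2.5, -3.57, 0, 0, 0, 0, 1], [-3.5, -0.51, 0, 0, 0, 0, 1], [-3.5, -0.51, 0, 0, 0, 0, 1]]}}

```text
clock: 24.8
tool_pos: [503.4, 81.1, 240.3]
ee_rot: [0.0, 0.654, 0.757, 0.0]
force: [1.2, -0.7, -1.2]
gripper_width: 22.8
```

Request:
{"fn": "move_arm", "kwargs": {"rows": [[-3.5, -0.51, 0, 0, 0, 0, 1], [-3.5, -0.51, 0, 0, 0, 0, 1], [0, 0, 0, 0, 0, 0, 1], [0, 0, 0, 0, 0, 0, 1], [0, 0, 0, 0, 0, 0, 1]]}}

```text
clock: 25.3
tool_pos: [504.4, 11.9, 239.6]
ee_rot: [0.0, 0.654, 0.757, 0.0]
force: [-0.6, 0.1, -2.5]
gripper_width: 23.1
```

```bash
python3 - <<'E'
from h import *
st();go(*(t_-70*u_),227,98.25);p,d,W=xyz("wrist");cv2.imwrite("pics/w15.png",p)
p,d,W=xyz("side");crop(p,190,110,330,215,"s15")
E
```

```text
t 25.3 pos [504.4  11.9 239.6] head 98.3 F [-0.6  0.1 -2.5] w 23.1 s' -67.6 lat 1.4 j [-0.09  0.29  1.6   0.    1.25 -1.81]
shift cm [-0.14 -0.24  1.26] turn az 0.001
```

View pics/w15.png

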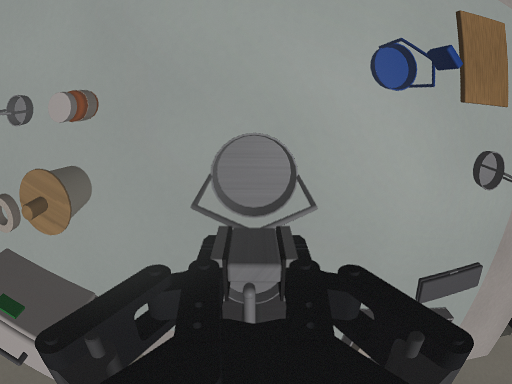

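View pics/s15.png

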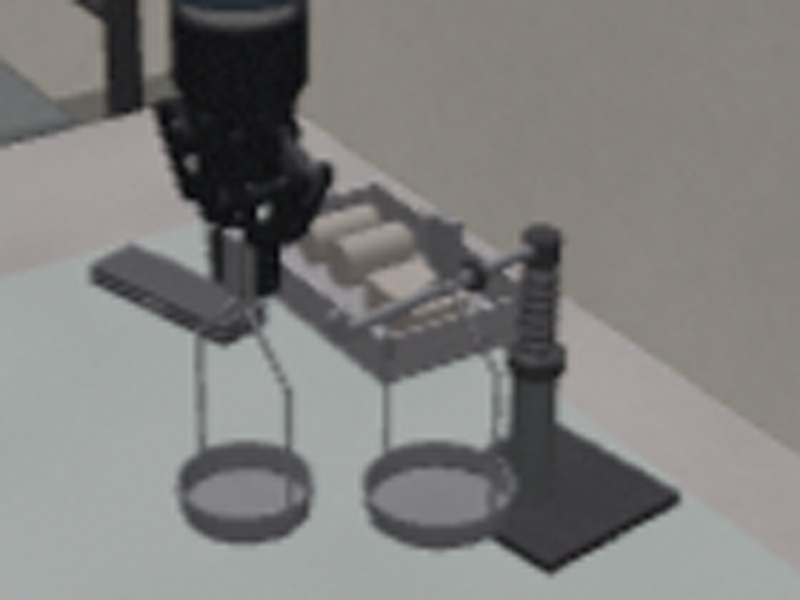

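Request:
{"fn": "move_arm", "kwargs": {"rows": [[-0.15, 0, 1.2, 0, 0, 0, 1], [0, 2, 0, 0, 0, 0, 1], [0, 2, 0, 0, 0, 0, 1], [0, 2, 0, 0, 0, 0, 1], [0, 2, 0, 0, 0, 0, 1]]}}

```text
clock: 25.9
tool_pos: [584.5, 22.5, 227.2]
ee_rot: [-0.0, 0.653, 0.757, -0.0]
force: [0.3, -0.1, -1.0]
gripper_width: 22.9
```

Request:
{"fn": "move_arm", "kwargs": {"rows": [[0, 2, 0, 0, 0, 0, 1], [0, 2, 0, 0, 0, 0, 1], [0, 1.55, 0, 0, 0, 0, 1], [0, 0, 0, 0, 0, 0, 1], [0, 0, 0.4, 0, 0, 0, 1]]}}

```text
clock: 26.4
tool_pos: [638.7, 30.2, 223.3]
ee_rot: [0.0, 0.654, 0.757, 0.0]
force: [0.0, 0.4, -0.8]
gripper_width: 23.1
```

Request:
{"fn": "move_arm", "kwargs": {"rows": [[0, 0, 0.4, 0, 0, 0, 1], [0, 0, 0.4, 0, 0, 0, 1], [0, 0, 0.4, 0, 0, 0, 1], [0, 0, 0.2, 0, 0, 0, 1], [0, 0, 0, 0, 0, 0, 1]]}}

```text
clock: 26.9
tool_pos: [638.5, 29.4, 209.0]
ee_rot: [-0.0, 0.654, 0.757, -0.0]
force: [0.1, 0.2, -1.1]
gripper_width: 23.0
```

```bash
python3 - <<'E'
from h import *
st();barz(save="w16.png")
p,d,W=xyz("side");crop(p,210,110,330,200,"s16")
E
```

```text
t 26.9 pos [638.5  29.4 209. ] head 98.3 F [ 0.1  0.2 -1.1] w 23.0 s' 67.6 lat -0.5 j [-0.05  0.52  1.31 -0.    1.32 -1.76]
bar top z pct [209.8 210.3 210.9] n 806 dip~ 10.1
```

View pics/w16.png

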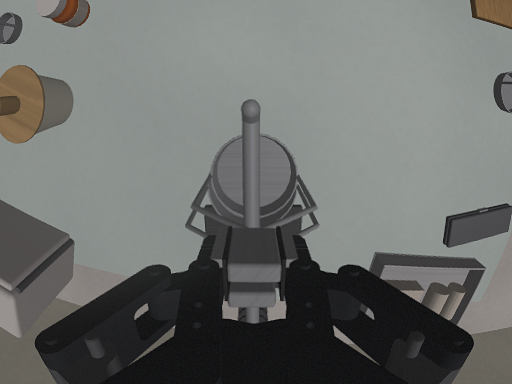

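View pics/s16.png

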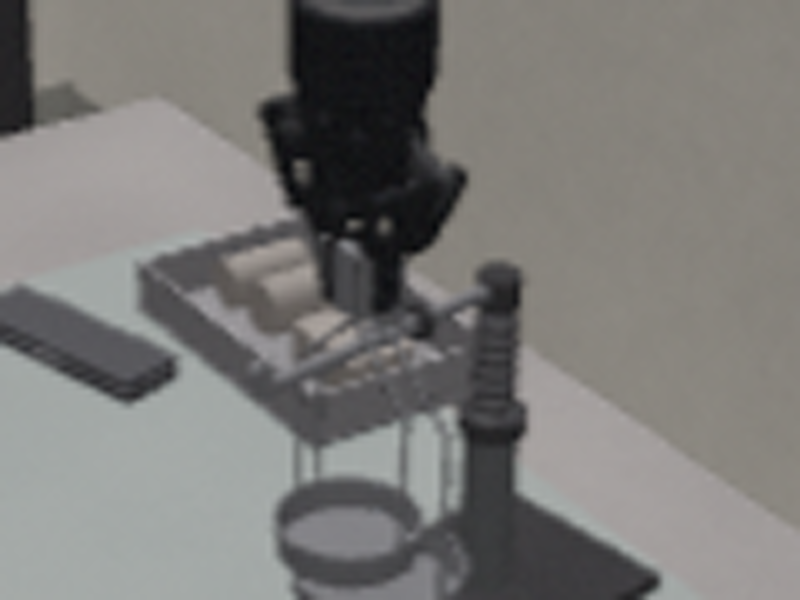

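Request:
{"fn": "move_arm", "kwargs": {"rows": [[0, 0, 0.3, 0, 0, 0, 1], [0, 0, 0.3, 0, 0, 0, 1], [0, 0, 0.2, 0, 0, 0, 1], [0, 0, 0.2, 0, 0, 0, 1], [0, 0, 0, 0, 0, 0, 1]]}}

```text
clock: 27.5
tool_pos: [638.6, 29.4, 199.0]
ee_rot: [-0.0, 0.654, 0.757, -0.0]
force: [0.4, -0.7, -0.7]
gripper_width: 23.0
```

Request:
{"fn": "move_arm", "kwargs": {"rows": [[0, 0, 0.2, 0, 0, 0, 1], [0, 0, 0, 0, 0, 0, 1], [0, 0, 0, 0, 0, 0, 1]]}}

```text
clock: 27.8
tool_pos: [638.8, 29.4, 197.3]
ee_rot: [0.0, 0.654, 0.757, 0.0]
force: [0.3, -1.6, -0.4]
gripper_width: 23.7
```

```bash
python3 - <<'E'
from h import *
st();barz()
E
```

```text
t 27.8 pos [638.8  29.4 197.3] head 98.3 F [ 0.3 -1.6 -0.4] w 23.7 s' 67.9 lat -0.6 j [-0.05  0.53  1.32 -0.    1.29 -1.76]
bar top z pct [205.2 205.7 206.2] n 850 dip~ 14.7
```

Request:
{"fn": "move_arm", "kwargs": {"rows": [[0, 0, 0.1, 0, 0, 0, 1], [0, 0, 0, 0, 0, 0, 1], [0, 0, 0, 0, 0, 0, 1], [0, 0, 0, 0, 0, 0, 1]]}}

```text
clock: 28.25
tool_pos: [638.8, 29.4, 196.3]
ee_rot: [0.0, 0.654, 0.757, 0.0]
force: [0.6, -1.2, -0.5]
gripper_width: 23.0
```

Request:
{"fn": "move_arm", "kwargs": {"rows": [[0, 0, 0, 0, 0, 0, 0.68], [0, 0, 0, 0, 0, 0, 0.62], [0, 0, 0, 0, 0, 0, 0.55], [0, 0, 0, 0, 0, 0, 0.5], [0, 0, 0, 0, 0, 0, 0.45]]}}

```text
clock: 28.75
tool_pos: [638.7, 29.4, 196.3]
ee_rot: [-0.0, 0.654, 0.757, 0.0]
force: [0.4, -0.5, -0.1]
gripper_width: 47.1
```

```bash
python3 - <<'E'
from h import *
st();barz()
E
```

```text
t 28.75 pos [638.7  29.4 196.3] head 98.3 F [ 0.4 -0.5 -0.1] w 47.1 s' 67.8 lat -0.5 j [-0.05  0.53  1.33  0.    1.29 -1.76]
bar top z pct [203.3 203.8 204.3] n 872 dip~ 16.6
```

Released, dip settling about 16. Retreat upward and check.

Request:
{"fn": "move_arm", "kwargs": {"rows": [[0, 0, -1, 0, 0, 0, 0.45], [0, 0, -2, 0, 0, 0, 0.45], [0, 0, -3, 0, 0, 0, 0.45], [0, 0, -3, 0, 0, 0, 0.45], [0, 0, -3, 0, 0, 0, 0.4]]}}

```text
clock: 29.3
tool_pos: [638.6, 29.4, 318.4]
ee_rot: [0.0, 0.654, 0.757, 0.0]
force: [1.1, -0.3, -0.0]
gripper_width: 50.9
```

Request:
{"fn": "move_arm", "kwargs": {"rows": [[0, 0, -3, 0, 0, 0, 0.4], [0, 0, 0, 0, 0, 0, 0.4], [0, 0, 0, 0, 0, 0, 0.4]]}}

```text
clock: 29.6
tool_pos: [638.9, 29.4, 347.2]
ee_rot: [0.001, 0.654, 0.757, 0.0]
force: [-0.2, 0.3, -0.5]
gripper_width: 51.4
```

```bash
python3 - <<'E'
from h import *
st();W=barz(save="w17.png");tabfit(W,(460,411),115)
p,d,W=xyz("side");crop(p,210,110,330,200,"s17")
c=W[(np.abs(W[...,0]-589)<60)&(np.abs(W[...,1]+265)<60)&(W[...,2]>86)&(W[...,2]<96)]
print("cover side",len(c),c.mean(0))
E
```

```text
t 29.6 pos [638.9  29.4 347.2] head 98.3 F [-0.2  0.3 -0.5] w 51.4 s' 68.0 lat -0.6 j [-0.05  0.42  1.09 -0.    1.62 -1.76]
bar top z pct [203.4 204.1 204.6] n 198 dip~ 16.3
tab n 44 c 459.6 408.2 size 15.2 10.3 yaw(own y) deg 83.8 z 154.5 mean [460.2 405.9 154.3]
cover side 422 [ 584.12448325 -271.63289382   91.16207273]
```

View pics/w17.png

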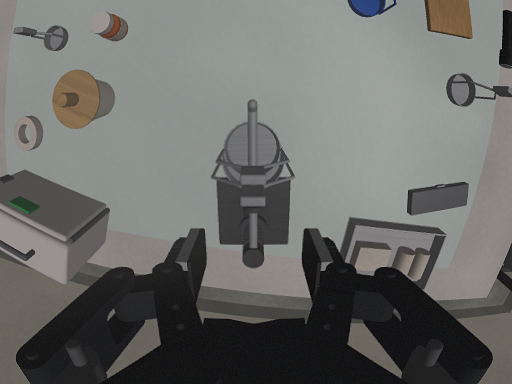

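View pics/s17.png

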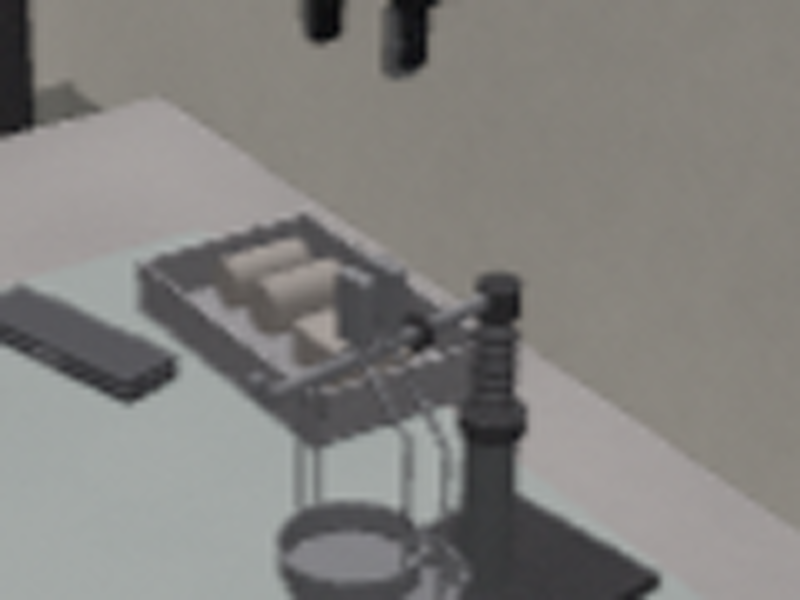

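Request:
{"fn": "move_arm", "kwargs": {"rows": [[4.05, -1.22, 0, 0, 0, 0, 0.4], [4.05, -1.22, 0, 0, 0, 0, 0.4], [4.05, -1.22, 0, 0, 0, 0, 0.4], [4.05, -1.22, 0, 0, 0, 0, 0.4], [4.05, -1.22, 0, 0, 0, 0, 0.4]]}}

```text
clock: 30.2
tool_pos: [547.7, 222.2, 345.2]
ee_rot: [-0.001, 0.654, 0.756, -0.001]
force: [0.1, 0.5, 0.0]
gripper_width: 51.3
```

Request:
{"fn": "move_arm", "kwargs": {"rows": [[4.05, -1.22, 0, 0, 0, 0, 0.4], [4.05, -1.22, 1, 0, 0, 0, 0.4], [4.05, -1.22, 2, 0, 0, 0, 0.4], [4.05, -1.22, 2, 0, 0, 0, 0.4], [4.05, -1.22, 2, 0, 0, 0, 0.4]]}}

```text
clock: 30.7
tool_pos: [458.0, 413.6, 274.6]
ee_rot: [-0.0, 0.654, 0.757, -0.001]
force: [0.9, 0.4, -0.1]
gripper_width: 51.0
```

Request:
{"fn": "move_arm", "kwargs": {"rows": [[0, 0, 2, 0, 0, 0.1, 0.4], [0, 0, 2, 0, 0, 0.1, 0.4], [0, 0, 2, 0, 0, 0.1, 0.4], [0, 0, 0, 0, 0, 0, 0.4], [0, 0, 0, 0, 0, 0, 0.4]]}}

```text
clock: 31.2
tool_pos: [459.2, 412.3, 216.1]
ee_rot: [-0.0, 0.759, 0.651, -0.001]
force: [0.3, -0.7, 0.4]
gripper_width: 51.2
```

Request:
{"fn": "move_arm", "kwargs": {"rows": [[0, 0, 0, 0, 0, 0, 0.4], [0, 0, 0, 0, 0, 0, 0.4]]}}

```text
clock: 31.4
tool_pos: [459.8, 412.7, 217.3]
ee_rot: [0.0, 0.759, 0.651, 0.001]
force: [-0.8, -0.8, -0.8]
gripper_width: 50.8
```

```bash
python3 - <<'E'
from h import *
st();p,d,W=xyz("wrist");cv2.imwrite("pics/w18.png",p);tabfit2(W,(460,412),115)
go(459.9,412.6,100,81.5)
E
```

```text
t 31.4 pos [459.8 412.7 217.3] head 81.2 F [-0.8 -0.8 -0.8] w 50.8 s' -54.2 lat 404.5 j [ 0.63  0.48  1.36 -0.    1.31 -0.78]
tab n 382 c 459.6 414.0 size 23.4 9.7 yaw(own y) deg 80.6 z 155.9 mean [459.  414.1 155.6]
bail line yaw 80.7 through [458.2 414.1] n 908
shift cm [-1.000e-02  0.000e+00  1.172e+01] turn az -0.005
```

View pics/w18.png

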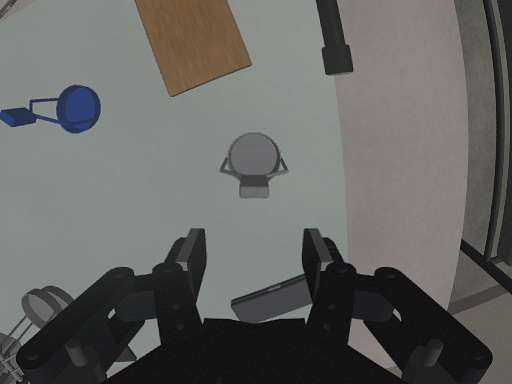

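Request:
{"fn": "move_arm", "kwargs": {"rows": [[0.1, 0, 3, 0, 0, 0, 0.4], [0, 0, 3, 0, 0, 0, 0.4], [0, 0, 3, 0, 0, 0, 0.4], [0, 0, 2, 0, 0, 0, 0.4], [0, 0, 0.7, 0, 0, 0, 0.4]]}}

```text
clock: 31.95
tool_pos: [458.9, 412.9, 97.8]
ee_rot: [-0.0, 0.76, 0.65, -0.001]
force: [-0.1, -0.1, -0.2]
gripper_width: 51.4
```

Request:
{"fn": "move_arm", "kwargs": {"rows": [[0, 0, 0, 0, 0, 0, 0.6], [0, 0, 0, 0, 0, 0, 0.75], [0, 0, 0, 0, 0, 0, 1], [0, 0, 0, 0, 0, 0, 1], [0, 0, 0, 0, 0, 0, 1]]}}

```text
clock: 32.45
tool_pos: [460.1, 413.9, 100.4]
ee_rot: [0.0, 0.76, 0.65, 0.001]
force: [-0.3, -0.9, 8.0]
gripper_width: 23.1
```

Request:
{"fn": "move_arm", "kwargs": {"rows": [[0, 0, 0, 0, 0, 0, 1], [0, 0, -0.5, 0, 0, 0, 1], [0, 0, -1.5, 0, 0, 0, 1], [0, 0, -3, 0, 0, 0, 1], [0, 0, -4, 0, 0, 0, 1]]}}

```text
clock: 32.95
tool_pos: [458.7, 412.8, 189.3]
ee_rot: [-0.0, 0.76, 0.65, -0.002]
force: [1.5, 0.5, -0.3]
gripper_width: 22.6
```

Request:
{"fn": "move_arm", "kwargs": {"rows": [[0, 0, -3, 0, 0, -0.1, 1], [0, 0, 0, 0, 0, -0.1, 1], [0, 0, 0, 0, 0, -0.1, 1], [-3, -0.12, 0, 0, 0, 0, 1], [-4.5, -0.18, 0, 0, 0, 0, 1]]}}

```text
clock: 33.45
tool_pos: [467.3, 339.5, 219.6]
ee_rot: [-0.0, 0.653, 0.757, 0.001]
force: [0.7, -1.0, -1.9]
gripper_width: 22.9
```

Request:
{"fn": "move_arm", "kwargs": {"rows": [[-4.5, -0.18, 0, 0, 0, 0, 1], [-4.5, -0.18, 0, 0, 0, 0, 1], [-4.5, -0.18, 0, 0, 0, 0, 1], [-4.5, -0.18, 0, 0, 0, 0, 1], [-4.5, -0.18, 0, 0, 0, 0, 1]]}}

```text
clock: 33.95
tool_pos: [491.0, 113.2, 219.9]
ee_rot: [0.0, 0.654, 0.757, 0.0]
force: [0.6, -0.1, -1.3]
gripper_width: 23.1
```

Request:
{"fn": "move_arm", "kwargs": {"rows": [[-4.5, -0.18, 0, 0, 0, 0, 1], [-4, -0.18, 0, 0, 0, 0, 1], [-2, -0.1, 0, 0, 0, 0, 1], [0, 0, 0, 0, 0, 0, 1], [0, 0, 0, 0, 0, 0, 1]]}}

```text
clock: 34.45
tool_pos: [501.7, 10.3, 219.6]
ee_rot: [0.0, 0.654, 0.756, 0.0]
force: [-0.5, 0.9, -1.5]
gripper_width: 23.1
```

Request:
{"fn": "move_arm", "kwargs": {"rows": [[0, 0, 0, 0, 0, 0, 1], [0, 0, 0, 0, 0, 0, 1]]}}

```text
clock: 34.65
tool_pos: [501.6, 11.3, 219.4]
ee_rot: [-0.0, 0.653, 0.757, 0.0]
force: [-1.0, 0.5, -1.0]
gripper_width: 23.2
```

```bash
python3 - <<'E'
from h import *
st();go(*(t_-70*u_),221,98.25);go(*(t_+47*u_),221,98.25);p,d,W=xyz("wrist");cv2.imwrite("pics/w19.png",p)
p,d,W=xyz("side");crop(p,190,110,330,215,"s19")
E
```

```text
t 34.65 pos [501.6  11.3 219.4] head 98.4 F [-1.   0.5 -1. ] w 23.2 s' -70.4 lat 1.2 j [-0.1   0.31  1.63  0.    1.2  -1.81]
shift cm [-0.12  0.04 -0.16] turn az 0.003
shift cm [-0.15 11.74 -0.16] turn az 0.003
```

View pics/w19.png

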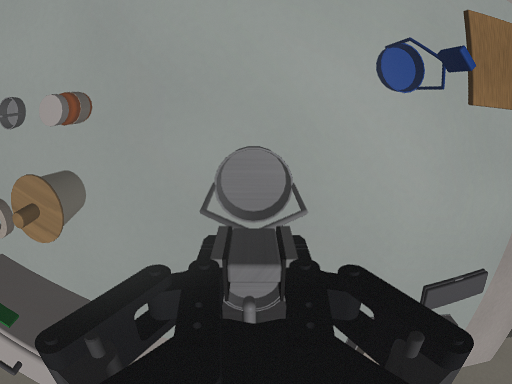

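View pics/s19.png

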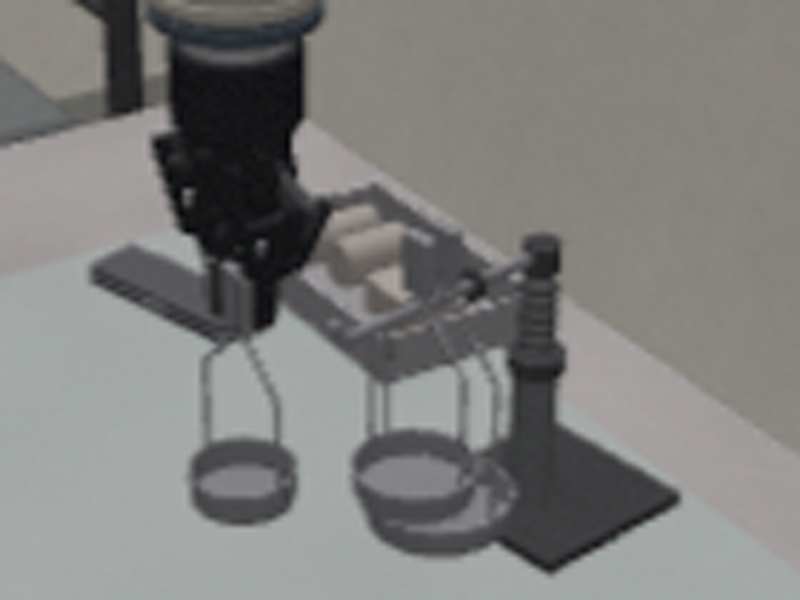

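Request:
{"fn": "move_arm", "kwargs": {"rows": [[-0.15, 0, -0.1, 0, 0, 0, 1], [0, 2, 0, 0, 0, 0, 1], [0, 2, 0, 0, 0, 0, 1], [0, 2, 0, 0, 0, 0, 1], [0, 2, 0, 0, 0, 0, 1]]}}

```text
clock: 35.25
tool_pos: [581.9, 20.7, 220.3]
ee_rot: [0.0, 0.654, 0.757, -0.0]
force: [0.8, -0.3, -1.9]
gripper_width: 23.0
```

Request:
{"fn": "move_arm", "kwargs": {"rows": [[0, 2, 0, 0, 0, 0, 1], [0, 1.7, 0, 0, 0, 0, 1], [0, 0, 0, 0, 0, 0, 1], [0, 0, 0.4, 0, 0, 0, 1], [0, 0, 0.4, 0, 0, 0, 1]]}}

```text
clock: 35.75
tool_pos: [617.0, 25.8, 211.9]
ee_rot: [-0.0, 0.654, 0.757, -0.0]
force: [-0.0, -0.0, -0.8]
gripper_width: 22.9
```

Request:
{"fn": "move_arm", "kwargs": {"rows": [[0, 0, 0.4, 0, 0, 0, 1], [0, 0, 0.3, 0, 0, 0, 1], [0, 0, 0, 0, 0, 0, 1], [0, 0, 0, 0, 0, 0, 1]]}}

```text
clock: 36.15
tool_pos: [617.6, 25.7, 205.3]
ee_rot: [0.0, 0.654, 0.757, -0.0]
force: [0.4, -0.2, -1.5]
gripper_width: 22.9
```

```bash
python3 - <<'E'
from h import *
st();barz(save="w20.png")
p,d,W=xyz("side");crop(p,210,110,330,200,"s20")
E
```

```text
t 36.15 pos [617.6  25.7 205.3] head 98.3 F [ 0.4 -0.2 -1.5] w 22.9 s' 46.5 lat -1.1 j [-0.05  0.49  1.37 -0.    1.28 -1.77]
bar top z pct [203.5 204.2 204.7] n 612 dip~ 16.2
```

View pics/w20.png

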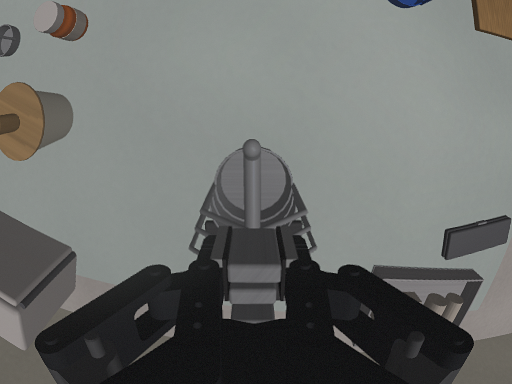

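View pics/s20.png

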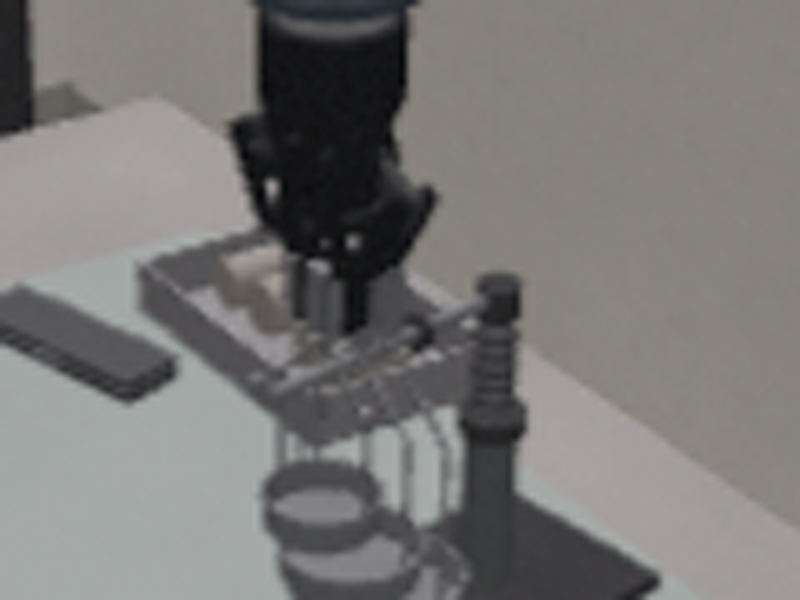

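Request:
{"fn": "move_arm", "kwargs": {"rows": [[0.05, 0, 0.3, 0, 0, 0, 1], [0, 0, 0.3, 0, 0, 0, 1], [0, 0, 0.3, 0, 0, 0, 1], [0, 0, 0.2, 0, 0, 0, 1], [0, 0, 0.2, 0, 0, 0, 1]]}}

```text
clock: 36.75
tool_pos: [617.6, 26.3, 192.1]
ee_rot: [-0.0, 0.654, 0.757, -0.0]
force: [0.2, -0.2, 0.2]
gripper_width: 23.4
```

Request:
{"fn": "move_arm", "kwargs": {"rows": [[0, 0, 0.1, 0, 0, 0, 1], [0, 0, 0, 0, 0, 0, 1], [0, 0, 0, 0, 0, 0, 1]]}}

```text
clock: 37.05
tool_pos: [617.7, 26.3, 191.4]
ee_rot: [0.0, 0.654, 0.757, 0.0]
force: [-0.0, -0.6, 0.5]
gripper_width: 23.2
```

```bash
python3 - <<'E'
from h import *
st();barz()
E
```

```text
t 37.05 pos [617.7  26.3 191.4] head 98.3 F [-0.  -0.6  0.5] w 23.2 s' 46.6 lat -0.6 j [-0.05  0.5   1.39 -0.    1.25 -1.77]
bar top z pct [199.4 200.  200.8] n 726 dip~ 20.4
```

Request:
{"fn": "move_arm", "kwargs": {"rows": [[0, 0, 0, 0, 0, 0, 0.68], [0, 0, 0, 0, 0, 0, 0.62], [0, 0, 0, 0, 0, 0, 0.55], [0, 0, 0, 0, 0, 0, 0.5], [0, 0, 0, 0, 0, 0, 0.45]]}}

```text
clock: 37.6
tool_pos: [617.7, 26.3, 191.3]
ee_rot: [0.0, 0.654, 0.757, 0.0]
force: [0.1, -0.7, 0.8]
gripper_width: 47.1
```

```bash
python3 - <<'E'
from h import *
st();barz(save="w21.png")
E
```

```text
t 37.6 pos [617.7  26.3 191.3] head 98.3 F [ 0.1 -0.7  0.8] w 47.1 s' 46.5 lat -0.6 j [-0.05  0.5   1.39  0.    1.25 -1.77]
bar top z pct [199.3 200.  201. ] n 725 dip~ 20.4
```

Request:
{"fn": "move_arm", "kwargs": {"rows": [[0, 0, -1, 0, 0, 0, 0.45], [0, 0, -2, 0, 0, 0, 0.45], [0, 0, -3, 0, 0, 0, 0.45], [0, 0, -3, 0, 0, 0, 0.45], [0, 0, -3, 0, 0, 0, 0.4]]}}

```text
clock: 38.15
tool_pos: [617.5, 26.3, 313.3]
ee_rot: [0.0, 0.654, 0.757, 0.0]
force: [1.0, -0.3, -0.0]
gripper_width: 51.0
```

Request:
{"fn": "move_arm", "kwargs": {"rows": [[0, 0, -3, 0, 0, 0, 0.4], [0, 0, 0, 0, 0, 0, 0.4], [0, 0, 0, 0, 0, 0, 0.4], [0, 0, 0, 0, 0, 0, 0.4]]}}

```text
clock: 38.55
tool_pos: [617.2, 26.3, 340.6]
ee_rot: [-0.001, 0.654, 0.757, -0.0]
force: [0.3, -0.1, -0.6]
gripper_width: 51.2
```

```bash
python3 - <<'E'
from h import *
st();W=barz(save="w22.png")
c=W[(np.abs(W[...,0]-589)<70)&(np.abs(W[...,1]+265)<70)&(W[...,2]>86)&(W[...,2]<96)]
print(len(c),cv2.minEnclosingCircle(c[:,:2].astype(np.float32)))
tabfit(W,(471,-378),85,50)
p,d,W=xyz("side");crop(p,210,110,330,200,"s22");cv2.imwrite("pics/side22.png",p);tabfit(W,(471,-380),85,50)
p,d,W=xyz("top");cv2.imwrite("pics/top22.png",p);tabfit(W,(471,-380),85,50)
E
```

```text
t 38.55 pos [617.2  26.3 340.6] head 98.3 F [ 0.3 -0.1 -0.6] w 51.2 s' 46.1 lat -0.5 j [-0.05  0.39  1.16  0.    1.59 -1.77]
bar top z pct [198.9 199.5 200.2] n 190 dip~ 20.9
1980 ((590.061767578125, -263.98773193359375), 48.34819793701172)
tab n 70 c 474.5 -379.8 size 25.7 9.9 yaw(own y) deg 89.6 z 125.9 mean [ 474.8 -377.6  125.5]
tab n 36 c 472.4 -382.4 size 25.0 11.3 yaw(own y) deg 91.4 z 125.2 mean [ 471.4 -383.1  125. ]
tab n 18 c 471.7 -378.9 size 21.9 7.4 yaw(own y) deg 90.4 z 126.8 mean [ 471.4 -378.9  126.5]
```

View pics/w22.png

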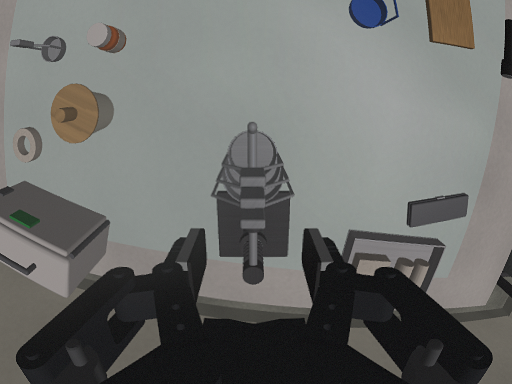

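View pics/side22.png

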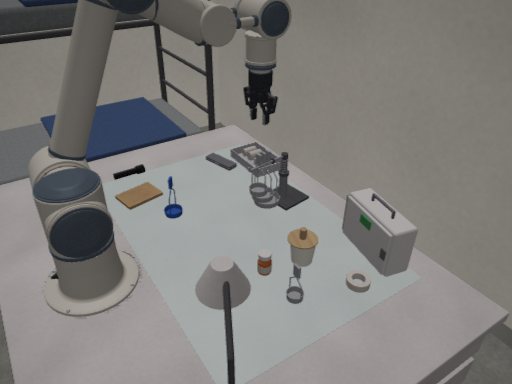

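Request:
{"fn": "move_arm", "kwargs": {"rows": [[-4.23, -2.22, 0, 0, 0, 0, 0.4], [-4.23, -2.22, 0, 0, 0, 0, 0.4], [-4.23, -2.22, 0, 0, 0, 0, 0.4], [-4.23, -2.22, 0, 0, 0, 0, 0.4], [-4.23, -2.22, 0, 0, 0, 0, 0.4]]}}

```text
clock: 39.2
tool_pos: [537.3, -200.6, 340.8]
ee_rot: [-0.0, 0.654, 0.757, -0.0]
force: [1.0, -0.3, 0.3]
gripper_width: 51.3
```

Request:
{"fn": "move_arm", "kwargs": {"rows": [[-4.23, -2.22, 0, 0, 0, 0, 0.4], [-4.23, -2.22, 0, 0, 0, 0, 0.4], [-4.23, -2.22, 0, 0, 0, 0, 0.4], [-4.23, -2.22, 1, 0, 0, 0, 0.4], [0, 0, 3, 0, 0, 0.145, 0.4]]}}

```text
clock: 39.7
tool_pos: [473.7, -385.1, 302.2]
ee_rot: [0.002, 0.708, 0.707, -0.001]
force: [0.5, 1.3, -1.0]
gripper_width: 51.3
```

Request:
{"fn": "move_arm", "kwargs": {"rows": [[0, 0, 4, 0, 0, 0, 0.4], [0, 0, 4, 0, 0, 0, 0.4], [0, 0, 3, 0, 0, 0, 0.4], [0, 0, 0, 0, 0, 0, 0.4], [0, 0, 0, 0, 0, 0, 0.4]]}}

```text
clock: 40.2
tool_pos: [475.1, -379.4, 191.7]
ee_rot: [-0.0, 0.707, 0.707, -0.0]
force: [-0.2, -0.4, 0.4]
gripper_width: 51.4
```

Request:
{"fn": "move_arm", "kwargs": {"rows": [[0, 0, 0, 0, 0, 0, 0.4], [0, 0, 0, 0, 0, 0, 0.4]]}}

```text
clock: 40.4
tool_pos: [475.7, -379.9, 193.1]
ee_rot: [0.001, 0.707, 0.707, 0.0]
force: [-0.5, 0.4, 0.3]
gripper_width: 51.4
```

```bash
python3 - <<'E'
from h import *
st();p,d,W=xyz("wrist");cv2.imwrite("pics/w23.png",p);tabfit2(W,(474,-380),85)
go(474.5,-380,70,90)
E
```

```text
t 40.4 pos [ 475.7 -379.9  193.1] head 90.0 F [-0.5  0.4  0.3] w 51.4 s' -152.2 lat -382.3 j [-0.77  0.49  1.41  0.    1.24 -2.34]
tab n 377 c 474.0 -380.7 size 23.8 9.5 yaw(own y) deg 89.8 z 125.8 mean [ 473.4 -380.8  125.5]
bail line yaw 90.0 through [ 472.3 -381.1] n 782
shift cm [ 0.   -0.13 12.28] turn az 0.0
```

View pics/w23.png

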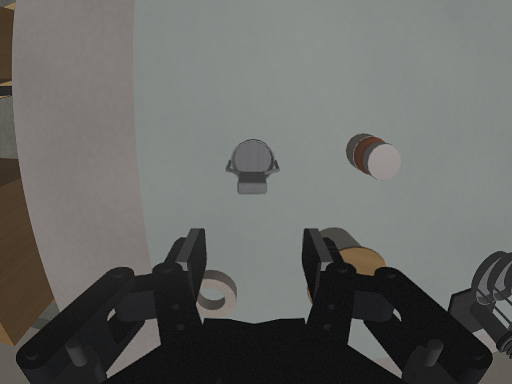

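Request:
{"fn": "move_arm", "kwargs": {"rows": [[-0.08, -0.13, 3, 0, 0, 0, 0.4], [0, 0, 3, 0, 0, 0, 0.4], [0, 0, 3, 0, 0, 0, 0.4], [0, 0, 2.3, 0, 0, 0, 0.4], [0, 0, 1, 0, 0, 0, 0.4]]}}

```text
clock: 40.95
tool_pos: [473.3, -379.7, 67.0]
ee_rot: [-0.001, 0.707, 0.707, -0.0]
force: [0.8, -0.3, 0.7]
gripper_width: 51.1
```

Request:
{"fn": "move_arm", "kwargs": {"rows": [[0, 0, 0, 0, 0, 0, 0.6], [0, 0, 0, 0, 0, 0, 0.75], [0, 0, 0, 0, 0, 0, 1], [0, 0, 0, 0, 0, 0, 1], [0, 0, 0, 0, 0, 0, 1]]}}

```text
clock: 41.45
tool_pos: [474.3, -380.7, 69.4]
ee_rot: [0.001, 0.707, 0.707, -0.0]
force: [-0.0, 0.3, 7.8]
gripper_width: 23.2
```

Request:
{"fn": "move_arm", "kwargs": {"rows": [[0, 0, 0, 0, 0, 0, 1], [0, 0, -0.5, 0, 0, 0, 1], [0, 0, -1.5, 0, 0, 0, 1], [0, 0, -4, 0, 0, 0, 1], [0, 0, -4, 0, 0, 0, 1]]}}

```text
clock: 41.95
tool_pos: [473.3, -379.7, 169.4]
ee_rot: [-0.001, 0.707, 0.707, -0.0]
force: [0.4, -0.6, -0.5]
gripper_width: 23.0
```

Request:
{"fn": "move_arm", "kwargs": {"rows": [[0, 0, -4.5, 0, 0, 0, 1], [0, 0, 0, 0, 0, -0.144, 1], [4.25, 0.94, 0, 0, 0, 0, 1], [4.25, 0.94, 0, 0, 0, 0, 1], [4.25, 0.94, 0, 0, 0, 0, 1]]}}

```text
clock: 42.45
tool_pos: [483.0, -248.5, 213.8]
ee_rot: [0.0, 0.655, 0.756, 0.0]
force: [1.8, 0.4, -1.0]
gripper_width: 23.1
```

Request:
{"fn": "move_arm", "kwargs": {"rows": [[4.25, 0.94, 0, 0, 0, 0, 1], [4.25, 0.94, 0, 0, 0, 0, 1], [4.25, 0.94, 0, 0, 0, 0, 1], [4.25, 0.94, 0, 0, 0, 0, 1], [4.25, 0.94, 0, 0, 0, 0, 1]]}}

```text
clock: 42.95
tool_pos: [499.1, -31.1, 213.9]
ee_rot: [0.0, 0.654, 0.756, 0.0]
force: [0.1, -0.3, 0.6]
gripper_width: 23.1
```

Request:
{"fn": "move_arm", "kwargs": {"rows": [[4.25, 0.94, 0, 0, 0, 0, 1], [0, 0, 0, 0, 0, 0, 1], [0, 0, 0, 0, 0, 0, 1], [0, 0, 0, 0, 0, 0, 1], [0, 0, 0, 0, 0, 0, 1]]}}

```text
clock: 43.45
tool_pos: [502.5, 9.6, 213.4]
ee_rot: [0.0, 0.655, 0.756, -0.0]
force: [-0.0, 0.0, -0.7]
gripper_width: 23.1
```

```bash
python3 - <<'E'
from h import *
st();go(*(t_+26*u_),215,98.25);p,d,W=xyz("wrist");cv2.imwrite("pics/w24.png",p)
p,d,W=xyz("side");crop(p,190,110,330,215,"s24")
E
```

```text
t 43.45 pos [502.5   9.6 213.4] head 98.2 F [-0.   0.  -0.7] w 23.1 s' -69.8 lat -0.6 j [-0.1   0.32  1.64 -0.    1.19 -1.81]
shift cm [ 0.07  9.58 -0.16] turn az -0.001
```

View pics/w24.png

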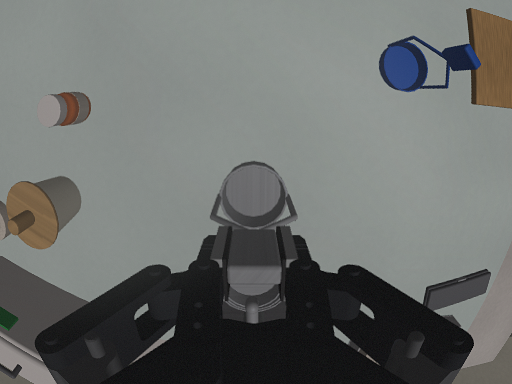

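View pics/s24.png

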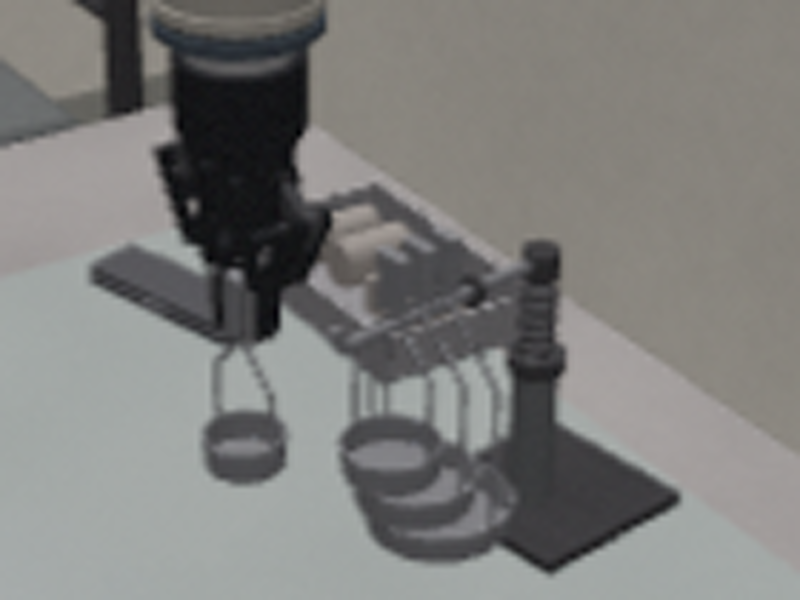

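Request:
{"fn": "move_arm", "kwargs": {"rows": [[0.05, 0, -0.15, 0, 0, 0, 1], [0, 2, 0, 0, 0, 0, 1], [0, 2, 0, 0, 0, 0, 1], [0, 2, 0, 0, 0, 0, 1], [0, 2, 0, 0, 0, 0, 1]]}}

```text
clock: 44.05
tool_pos: [582.4, 22.3, 214.9]
ee_rot: [0.0, 0.655, 0.756, -0.0]
force: [0.1, 0.0, -1.2]
gripper_width: 22.8
```

Request:
{"fn": "move_arm", "kwargs": {"rows": [[0, 1.6, 0, 0, 0, 0, 1], [0, 0, 0, 0, 0, 0, 1], [0, 0, 0.4, 0, 0, 0, 1], [0, 0, 0.4, 0, 0, 0, 1], [0, 0, 0.4, 0, 0, 0, 1]]}}

```text
clock: 44.55
tool_pos: [596.7, 24.7, 202.4]
ee_rot: [-0.0, 0.654, 0.756, -0.0]
force: [0.1, -0.4, -0.2]
gripper_width: 23.1
```

Request:
{"fn": "move_arm", "kwargs": {"rows": [[0, 0, 0.2, 0, 0, 0, 1], [0, 0, 0, 0, 0, 0, 1], [0, 0, 0, 0, 0, 0, 1]]}}

```text
clock: 44.85
tool_pos: [597.4, 24.8, 200.8]
ee_rot: [-0.0, 0.654, 0.756, 0.0]
force: [-0.3, -0.3, -0.8]
gripper_width: 23.1
```

```bash
python3 - <<'E'
from h import *
st();barz(save="w25.png")
p,d,W=xyz("side");crop(p,210,110,330,200,"s25")
E
```

```text
t 44.85 pos [597.4  24.8 200.8] head 98.3 F [-0.3 -0.3 -0.8] w 23.1 s' 26.3 lat 0.9 j [-0.06  0.46  1.43  0.    1.25 -1.77]
bar top z pct [198.8 199.5 200.3] n 325 dip~ 20.9
```

View pics/w25.png

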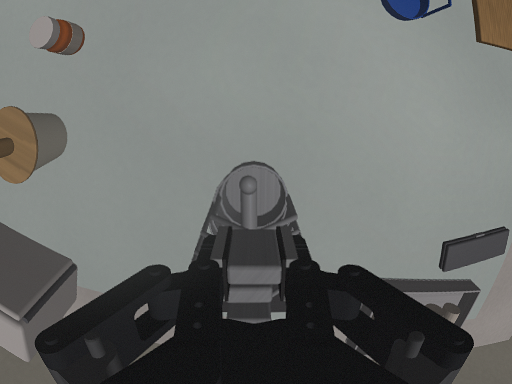

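View pics/s25.png

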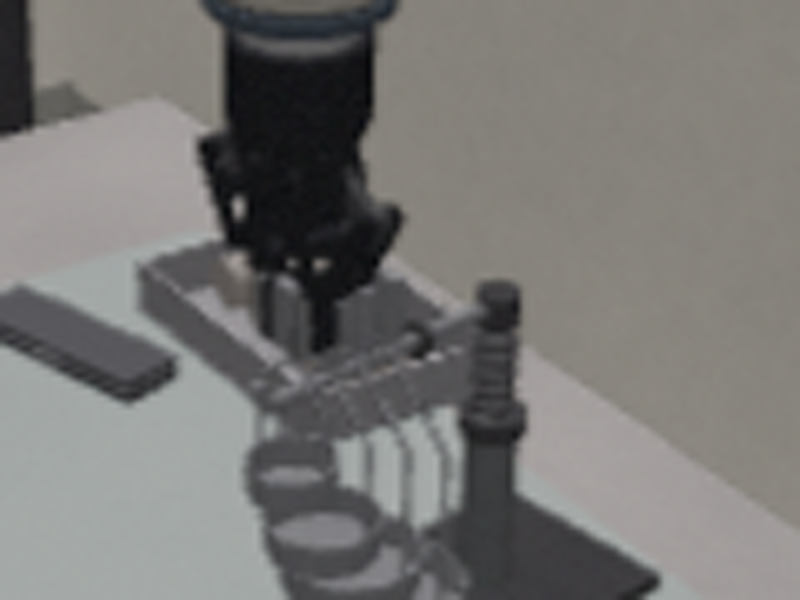

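Request:
{"fn": "move_arm", "kwargs": {"rows": [[-0.12, 0, 0.3, 0, 0, 0, 1], [0, 0, 0.3, 0, 0, 0, 1], [0, 0, 0.3, 0, 0, 0, 1], [0, 0, 0.2, 0, 0, 0, 1], [0, 0, 0.2, 0, 0, 0, 1]]}}

```text
clock: 45.45
tool_pos: [597.5, 23.7, 187.5]
ee_rot: [-0.0, 0.654, 0.756, -0.0]
force: [-0.3, -0.2, 1.0]
gripper_width: 23.0
```

Request:
{"fn": "move_arm", "kwargs": {"rows": [[0, 0, 0.1, 0, 0, 0, 1], [0, 0, 0, 0, 0, 0, 1], [0, 0, 0, 0, 0, 0, 1]]}}

```text
clock: 45.75
tool_pos: [597.6, 23.6, 186.9]
ee_rot: [0.0, 0.654, 0.756, -0.0]
force: [-0.9, -0.7, 1.4]
gripper_width: 23.5
```

```bash
python3 - <<'E'
from h import *
st();barz()
E
```

```text
t 45.75 pos [597.6  23.6 186.9] head 98.3 F [-0.9 -0.7  1.4] w 23.5 s' 26.3 lat -0.3 j [-0.06  0.48  1.44 -0.    1.22 -1.78]
bar top z pct [195.9 196.7 215.2] n 446 dip~ 23.7
```

Request:
{"fn": "move_arm", "kwargs": {"rows": [[0, 0, 0, 0, 0, 0, 0.68], [0, 0, 0, 0, 0, 0, 0.62], [0, 0, 0, 0, 0, 0, 0.55], [0, 0, 0, 0, 0, 0, 0.5], [0, 0, 0, 0, 0, 0, 0.45]]}}

```text
clock: 46.3
tool_pos: [597.6, 23.7, 186.8]
ee_rot: [-0.0, 0.654, 0.756, 0.0]
force: [-0.9, 0.6, 0.1]
gripper_width: 46.9
```

```bash
python3 - <<'E'
from h import *
st();barz()
E
```

```text
t 46.3 pos [597.6  23.7 186.8] head 98.3 F [-0.9  0.6  0.1] w 46.9 s' 26.3 lat -0.3 j [-0.06  0.48  1.44  0.    1.22 -1.78]
bar top z pct [197.1 198.  215.2] n 438 dip~ 22.4
```

Request:
{"fn": "move_arm", "kwargs": {"rows": [[0, 0, -1, 0, 0, 0, 0.45], [0, 0, -2, 0, 0, 0, 0.45], [0, 0, -3, 0, 0, 0, 0.45], [0, 0, -3, 0, 0, 0, 0.45], [0, 0, -3, 0, 0, 0, 0.4]]}}

```text
clock: 46.85
tool_pos: [597.4, 23.7, 308.9]
ee_rot: [0.0, 0.654, 0.756, 0.0]
force: [1.2, 0.2, 0.5]
gripper_width: 51.1
```

Request:
{"fn": "move_arm", "kwargs": {"rows": [[0, 0, -4, 0, 0, 0, 0.4], [0, -4, 0, 0, 0, 0, 0.4], [0, -4, 0, 0, 0, 0, 0.4], [0, 0, 0, 0, 0, 0, 0.4], [0, 0, 0, 0, 0, 0, 0.4]]}}

```text
clock: 47.35
tool_pos: [518.1, 12.1, 347.9]
ee_rot: [0.001, 0.654, 0.756, 0.0]
force: [0.3, 0.8, -0.3]
gripper_width: 51.4
```

Request:
{"fn": "move_arm", "kwargs": {"rows": [[0, 0, 0, 0, 0, 0, 0.4], [0, 0, 0, 0, 0, 0, 0.4], [0, 0, 0, 0, 0, 0, 0.4], [0, 0, 0, 0, 0, 0, 0.4], [0, 0, 0, 0, 0, 0, 0.4]]}}

```text
clock: 47.85
tool_pos: [518.6, 12.2, 346.6]
ee_rot: [-0.0, 0.654, 0.756, -0.0]
force: [1.3, 0.4, -0.1]
gripper_width: 51.0
```

```bash
python3 - <<'E'
from h import *
st()
p,d,W=xyz("wrist");cv2.imwrite("pics/w26.png",p)
p,d,W=xyz("side");crop(p,190,130,340,245,"s26")
for cam in("side","top"):
    p,d,W=xyz(cam)
    m=np.isfinite(W[...,0]);P=W[m];s=(P[:,:2]-t_)@u_;l=(P[:,:2]-t_)@n_
    q=P[(s>-12)&(s<4)&(np.abs(l)<9)&(P[:,2]>170)&(P[:,2]<240)];print(cam,"tip zmax",q[:,2].max() if len(q) else None)
    c=W[(np.abs(W[...,0]-589)<80)&(np.abs(W[...,1]+265)<80)&(W[...,2]>85)&(W[...,2]<97)]
    print("cover",len(c),cv2.minEnclosingCircle(c[:,:2].astype(np.float32)),np.median(c[:,2]))
cv2.imwrite("pics/top26.png",p)
E
```

```text
t 47.85 pos [518.6  12.2 346.6] head 98.3 F [ 1.3  0.4 -0.1] w 51.0 s' -53.5 lat -0.3 j [-0.09  0.23  1.38 -0.    1.53 -1.81]
side tip zmax 208.93357039660958
cover 436 ((597.236083984375, -275.2472839355469), 49.85200500488281) 91.11093210375255
top tip zmax None
cover 448 ((594.869873046875, -271.8072509765625), 47.99198532104492) 90.52857851831914
```

View pics/s26.png

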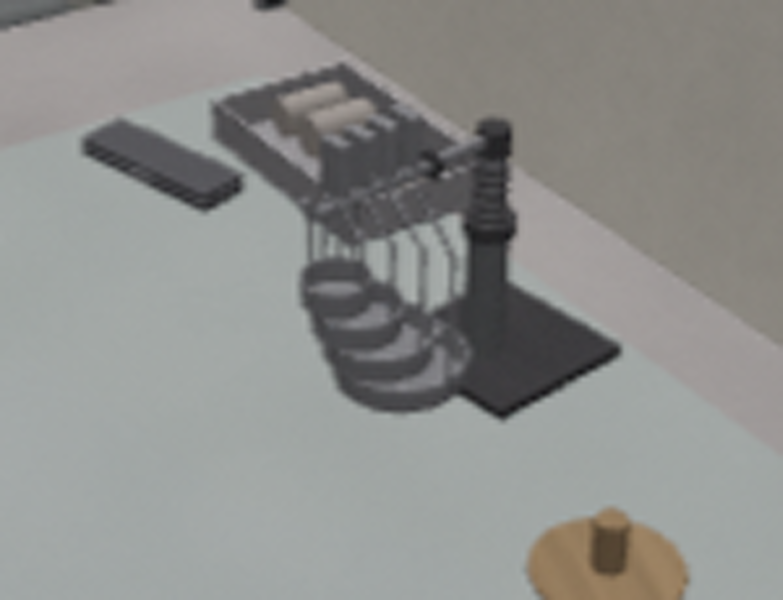

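View pics/w26.png

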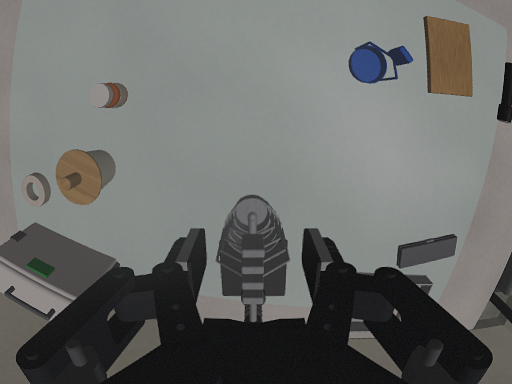

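View pics/top26.png

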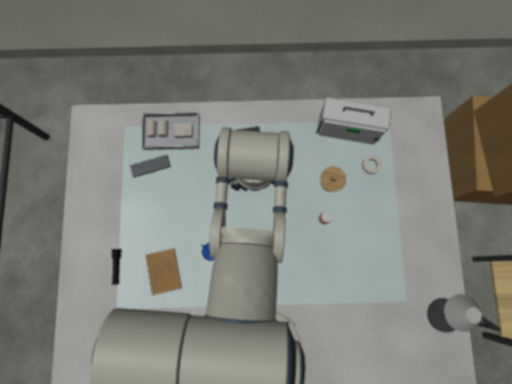

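```bash
python3 - <<'E'
from h import *
p,d,W=xyz("wrist");
c=W[(np.abs(W[...,0]-595)<80)&(np.abs(W[...,1]+270)<80)&(W[...,2]>84)&(W[...,2]<96)]
print("cover",len(c),cv2.minEnclosingCircle(c[:,:2].astype(np.float32)),np.median(c[:,2]))
A=np.c_[c[:,:2]-c[:,:2].mean(0),np.ones(len(c))];print(np.linalg.lstsq(A,c[:,2],rcond=None)[0])
p,d,W=xyz("side");c=W[(np.abs(W[...,0]-595)<80)&(np.abs(W[...,1]+270)<80)&(W[...,2]>86)&(W[...,2]<96)];print(c.mean(0))
A=np.c_[c[:,:2]-c[:,:2].mean(0),np.ones(len(c))];print(np.linalg.lstsq(A,c[:,2],rcond=None)[0])
crop(p,260,205,350,275,"s27")
E
```

```text
cover 1749 ((598.3291015625, -272.62969970703125), 48.80794143676758) 90.81662794260131
[ 3.38894312e-03 -4.32484825e-03  9.07860584e+01]
[ 592.5202424  -279.41126319   91.00211247]
[-1.47263526e-03  3.54694494e-03  9.10021125e+01]
```

View pics/s27.png

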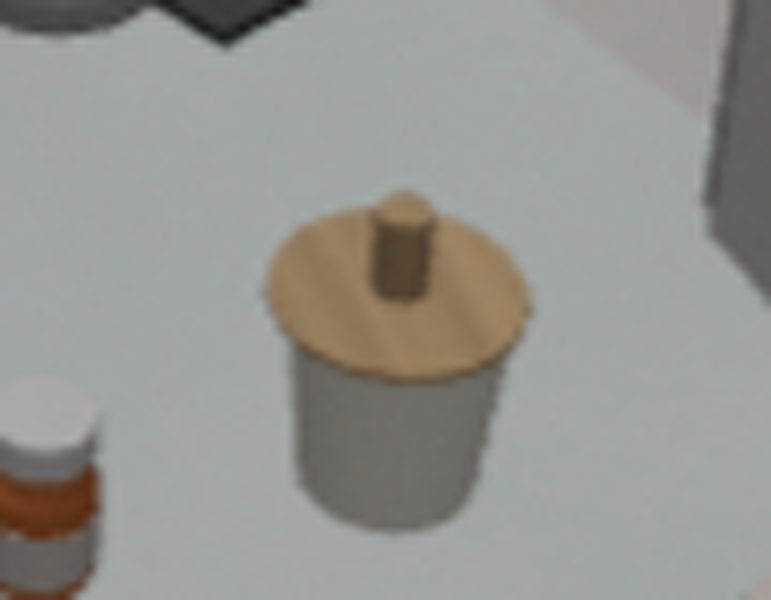

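Request:
{"fn": "move_arm", "kwargs": {"rows": [[0, 0, 0, 0, 0, 0, 0.4], [0, 0, 0, 0, 0, 0, 0.4], [0, 0, 0, 0, 0, 0, 0.4], [0, 0, 0, 0, 0, 0, 0.4], [0, 0, 0, 0, 0, 0, 0.4]]}}

```text
clock: 48.65
tool_pos: [518.4, 12.2, 346.8]
ee_rot: [-0.0, 0.654, 0.756, -0.0]
force: [-0.1, -0.2, 0.0]
gripper_width: 51.3
```

Request:
{"fn": "move_arm", "kwargs": {"rows": [[0, 0, 0, 0, 0, 0, 0.4], [0, 0, 0, 0, 0, 0, 0.4], [0, 0, 0, 0, 0, 0, 0.4], [0, 0, 0, 0, 0, 0, 0.4], [0, 0, 0, 0, 0, 0, 0.4]]}}

```text
clock: 49.15
tool_pos: [518.4, 12.2, 346.8]
ee_rot: [0.0, 0.654, 0.756, 0.0]
force: [-0.5, 0.2, -0.8]
gripper_width: 51.3
```

```bash
python3 - <<'E'
from h import *
a=cv2.imread("pics/w26.png");p,d,W=xyz("wrist");D=cv2.absdiff(a,p).max(2);print("changed px (>40) hook",(D[180:330,200:300]>40).sum(),"cup",(D[130:220,40:130]>40).sum())
c=W[(np.abs(W[...,0]-595)<80)&(np.abs(W[...,1]+270)<80)&(W[...,2]>84)&(W[...,2]<96)]
print("cover",cv2.minEnclosingCircle(c[:,:2].astype(np.float32)),np.median(c[:,2]))
# cup wall centre below the disc from the side view
p,d,S=xyz("side");q=S[(np.abs(S[...,0]-595)<60)&(np.abs(S[...,1]+272)<60)&(S[...,2]>45)&(S[...,2]<80)]
from scipy.optimize import least_squares
f=least_squares(lambda v:np.hypot(q[:,0]-v[0],q[:,1]-v[1])-(v[2]+v[3]*(q[:,2]-85)),[595,-272,42,.1],loss="soft_l1");print("cup axis",f.x.round(2),len(q))
E
```

```text
changed px (>40) hook 0 cup 0
cover ((598.6145629882812, -272.0375671386719), 48.9075927734375) 90.78454251371124
cup axis [ 5.9868e+02 -2.7447e+02  4.1780e+01  1.1000e-01] 184
```

```bash
python3 -c "
from workcell import bot
print(bot.close_job())"
```

```text
the job is handed in; nothing more can be done
None
```

I set the wooden cover on the cup, then hung all four steel dishes on the hook, largest to smallest, and handed the job in at about 49 s of robot time.

**Hanging:** I lowered each dish slowly and let it go once the hook carried about its full weight. By the wrist camera, the hook bar stood roughly 10, 16 and 21 mm below its empty height after dishes 1 to 3. It was about 22 mm down on the last reading after dish 4, still well short of the 50 mm stop.

**Last checks:**
- **Hook and dishes:** two wrist pictures taken more than a second apart showed no change at the hook. All four dishes are on it, with the gripper clear.
- **Cup and cover:** the cover is level, its upper face at about 91 mm (90 expected), and within 3 mm of the cup's centre. The cup stands upright.
- **Other things:** the pill bottle, grey case, tape roll and blue dish looked undisturbed in the last pictures. I did not measure their positions.

**Disagreements:**
- The fingertips stand about 40 mm further back than the description says, so the first grasp at the knob closed on air. I measured this in the pictures and corrected for it, and every later grasp held.
- Late in the run the covered cup was found about 12 mm from where I had covered it, cup and cover together. I took this for the announced knock, and since the cover was still seated I left it there.

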